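Turn the upside-down vial rack over and load it on the rack reader

ROBOT

A 6-joint arm with a two-finger parallel gripper is mounted at the origin on the work surface. World frame = base frame: x ahead of the robot, y to its left, z up, the work surface at z = 0. Lengths are in m, angles in rad, forces in N, time in s.
With the tool pointing down it reaches from about 0.35 to 0.85 m from the base axis. Payload 8.1 kg.
Tool frame: the origin (TCP) lies at the very end of the fingers, on their centre line; the grasp point (between the pads) lies 19 mm behind it (robot.pinch_z is the z of the grasp point in the tool frame, in m); z points along the fingers, y is the direction in which the jaws open and shut (so a half turn about z gives the same grasp; the last joint's range is limited). The gripper opens to 93 mm and grips with 3 to 60 N. Pads are 15 mm wide; open, the fingers measure 128 mm over their backs; the gripper's body (75 mm by 188 mm) begins 65 mm behind the grasp point.
Start: joints at [-1.237, 0.13, 1.488, -0, 1.523, -0.085], TCP at [0.244, -0.548, 0.219] pointing down, gripper open.
Joint ranges: [-2.96, 2.96], [-0.89, 2.26], [0.02, 2.5], [-1.34, 4.48], [0, 2.73], [-2.66, 2.66]. Speed limits (rad/s): [2.39, 2.39, 2.79, 3.14, 3.14, 3.14].

INTERFACE

Orientations are given as a rotation vector (axis times angle).
In Python, from plant import robot gives the robot as it stands.
- The arm moves only by the tool drive_tool, never from a script. Its argument "steps" is a list of rows, each an object of numbers: "jaw": the opening, from 0 (shut) to 1 (fully open); "tx", "ty", "tz": the shift along the tool's x, y, z scaled (see below); "turn": the turn about the tool's z scaled (see below). A call has 1 to 12 rows; each row is the pose to reach, as a shift and turn from the pose commanded when the call began, along the tool's axes at that moment, turning the shorter way round; what a row does not reach only later rows make up. The controller multiplies each number of a shift by 0.3 m and each number of a turn by 180 degrees. A row lasts 1/10 s, in which the tool goes at most 50 mm and 8.59 degrees, less where a joint would pass 70% of its speed; a pose out of reach is approached as far as the arm can. A call with a number of a shift or a turn outside -1 to 1 is refused whole. A call with a gripper value outside its range is refused whole. The fingers move at their own pace and stop on an object; "force" is the grip in N (left out, the last holds). Time passes only in rows, so rows that repeat a pose let the fingers close. It gives the time, the measured TCP pose, the force and the opening at its end, in the units of the state.
- robot.read_state(): the state, without advancing time (a new reading comes with each control period).
- robot.read_camera(name): name is "scene" or "top" or "wrist"; returns (picture, depth): 400x640x3 uint8, blue, green, red; 400x640 float32, m along the optical axis (not along the pixel's ray), 0 where there is no reading.
- robot.get_calibration(name): a dict with "fx", "fy", "cx", "cy" (pixels), "k1" (the pictures are not rectified: a ray, as slopes to the right and down, at radius r is drawn at 1 + k1 r^2 times it, then the intrinsics apply), "eye" and "attitude" of the camera in the world. Camera axes: x right, y down, z forward; pixel columns grow to the right and rows downward; lengths in m; the calibration is good to about 2 mm. A picture is of the moment at which its call begins: read the wrist's pose just before it. get_calibration takes no time and is no camera call; for the wrist camera it gives the pose at the moment of the call.
- robot.close_job(): hands the job in, once; it reports no verdict.
The state is a dict: "t": time; "q": joint angles; "dq": joint speeds; "joint_torque": joint torques, N m; "tool_pos": TCP position; "orientation": TCP orientation; "force": force on the tool from outside, world axes, zero at the start; "wrist_torque": the same for the moment, N m; "opening": finger opening in m.
Only numpy, scipy, OpenCV 4.12 (cv2) and the standard library are available. Lean on these libraries where they do the work, as an engineer would, in place of code of your own. Each camera call takes 0.05 s, during which the arm holds its last target.

TASK

One of the two aluminium vial racks has been left upside down, its wells facing the bench. Turn it over and set it wells up on the deck of the rack reader, with its notched corner at the key post, pushed fully home against both fences and let go. Leave the other rack, the bottle, the beaker and the tip box where they are.

Things in the scene. Friction and masses are not known exactly. Their poses are not given: they have to be found in the camera images.
- rack_center (a point): Centre of the rack to turn over: aluminium block, 100 mm long (x) x 60 wide (y) x 44 high (z), 0.25 to 0.47 kg, balanced within 6 mm of here. z points out of its 12 open square wells (16 mm wide, 38 deep, walls 3 mm, over x = -50 to +29 mm), so down at the start; the opposite face is a plain floor. Faces +-y are flat and can be gripped; it can stand on either end.
- rack_notch (a point): On the same rack and with its axes: middle of the notch, a 16 x 16 mm square cut out of the +x +y corner of its solid end over the full height, at x = 42, y = 22, z = 0 mm from the rack's centre.
- rack2_center (a point): Centre of the other rack, same make, size and axes, which already stands right way up (z up). To be left alone.
- reader: Rack reader, fixed: low white instrument 240 (x) x 150 mm (y), origin at the centre of its underside. Flat deck (black window), top at 30 mm, x = -120 to 70, y = -75 to 75 mm, open at its -x and -y sides. Two dark steel fences 8 mm thick, 8 mm above the deck: inner faces at x = 62 and y = 62 mm. Beyond the end fence a console, x = 70 to 120 mm, its top at 50 mm.
- reader_post (a point): Top centre of the steel key post, 11 mm across and 8 mm high, on the deck in the corner of the fences (reader x = 56.5, y = 56.5, z = 38 mm). It fits loosely in the rack's notch and holds a wrongly turned rack 11 mm off a fence.
- reader_home (a point): Where the rack's centre lies when fully home: reader x = 12, y = 32, z = 52 mm; the rack's x, y, z axes then point the same way as the reader's (and this point's). Set down short of home, the rack slides on the deck towards +x and +y until it meets the fences.
- bottle_center (a point): Centre of an amber reagent bottle with black cap, 76 mm across, 150 mm high, standing loose. To be left alone.
- tipbox_center (a point): Centre of a closed blue and white pipette tip box, 120 (x) x 85 (y) x 67 mm high, standing loose. To be left alone.
- beaker_center (a point): Centre of an empty white plastic beaker, 70 mm across, 90 mm high, standing loose. To be left alone.
Mind the look-alikes: they are no part of the job. What is shaped like the part that bears rack_center but pink is not meant.

How it is judged:
By the outcome, as a careful person would: the job done as asked, in the order asked, and still so for the second after the job is handed in, with the robot touching nothing.
It also fails if it takes over 72 s, if anything falls off the work surface, if the arm or the gripper's body presses on something with over 40 N, if the wrist force passes 120 N, or if a joint passes its speed limit or range.

## Working session

There is one attempt and no reset: what is moved stays moved. The work goes in short steps, Python scripts to look and compute and a tool call to move; the robot and the scene stay as the last step left them, time stands still between calls to the robot, and variables do not carry over. Pictures are saved under pics/ and viewed, and the job is handed in when it is done.

Besides the shell and the picture viewer there is one more tool, called after ">>>" as name(argument=value, ...) on one line, values as JSON. drive_tool: Moves the arm, as the interface text tells. Its arguments: {"type":"object","properties":{"steps":{"type":"array"},"force":{"type":"number"}},"required":["steps"]}

```bash
ls; mkdir -p pics
python3 - <<'E'
from plant import robot
import cv2,numpy as np
print(robot.read_state(), robot.pinch_z)
for n in ["scene","top"]:
    p,d=robot.read_camera(n); cv2.imwrite(f"pics/{n}0.png",p); np.savez(f"{n}0.npz",p=p,d=d,**{k:np.array(v) for k,v in robot.get_calibration(n).items()})
    print(n,robot.get_calibration(n))
E
```

```text
pics
{'t': 0.0, 'q': array([-1.23739954e+00,  1.31167263e-01,  1.48927760e+00, -1.78366007e-05,
        1.52298635e+00, -8.54084281e-02]), 'dq': array([ 0.00059871, -0.00083691, -0.0005047 ,  0.00132657,  0.00111338,
       -0.00033421]), 'joint_torque': array([-1.16387178e-03, -5.59848368e+01, -4.91754198e+01,  7.70422281e-02,
        3.57594341e-02, -1.64083012e-04]), 'tool_pos': array([ 0.24382465, -0.54760247,  0.21758472]), 'orientation': array([-3.07118268e+00, -6.52682972e-01,  3.84725086e-04]), 'force': array([ 0.70992293, -0.55946401,  0.70240203]), 'wrist_torque': array([0.02570971, 0.04367512, 0.04190314]), 'opening': 0.09290490479755042} -0.0188
scene {'fx': 430.2397959831475, 'fy': 430.2397959831475, 'cx': 323.5178199931884, 'cy': 204.23548845850314, 'k1': 0.036137726053646874, 'eye': array([1.31426713, 0.1643894 , 0.90194683]), 'attitude': array([-1.62335723, -2.00792509,  0.75638035])}
top {'fx': 429.9904332191946, 'fy': 429.9904332191946, 'cx': 320.99516801328394, 'cy': 194.39812817770468, 'k1': -0.010627000334308584, 'eye': array([0.48473766, 0.02290844, 1.05796424]), 'attitude': array([-2.17609442,  2.1788348 , -0.11841242])}
```

View pics/scene0.png

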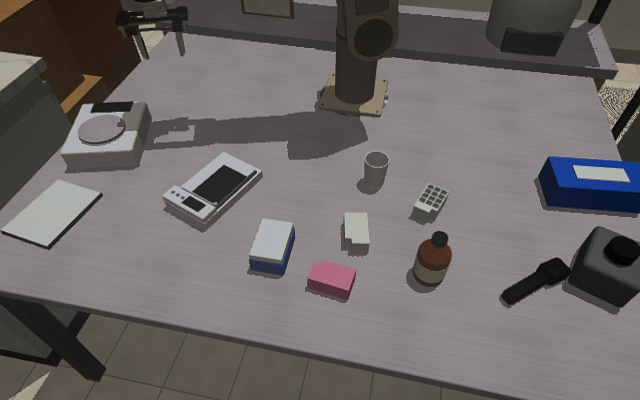

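View pics/top0.png

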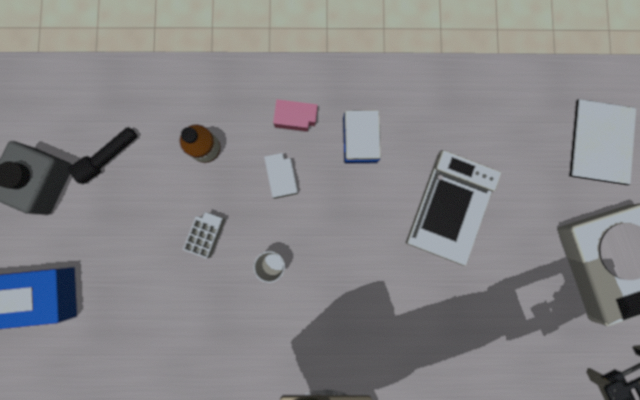

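Candidates in the top view are the plain-topped grey block (281,175), the pink look-alike (296,115), the rack with wells up (203,235) and the tip box (362,137). The grey notched block at (281,175) fits the description, so I'll check it in a close crop.

```bash
cat > h.py <<'E'
import numpy as np,cv2
from scipy.spatial.transform import Rotation as R
def load(f):
    z=np.load(f); return z['p'],z['d'],{k:z[k] for k in z.files if k not in('p','d')}
def rays(uv,c):
    uv=np.atleast_2d(np.asarray(uv,float)); K=np.array([[c['fx'],0,c['cx']],[0,c['fy'],c['cy']],[0,0,1]],float)
    n=cv2.undistortPoints(uv.reshape(-1,1,2),K,np.array([float(c['k1']),0,0,0])).reshape(-1,2)
    return np.c_[n,np.ones(len(n))]
def toplane(uv,c,z):
    r=R.from_rotvec(c['attitude']).apply(rays(uv,c)); e=np.asarray(c['eye'])
    return e+r*((z-e[2])/r[:,2])[:,None]
def bydepth(uv,c,d):
    uv=np.atleast_2d(uv).astype(int); r=rays(uv,c)*d[uv[:,1],uv[:,0]][:,None]
    return R.from_rotvec(c['attitude']).apply(r)+c['eye']
def proj(P,c):
    K=np.array([[c['fx'],0,c['cx']],[0,c['fy'],c['cy']],[0,0,1]],float)
    Q=R.from_rotvec(c['attitude']).inv().apply(np.atleast_2d(P)-c['eye'])
    return cv2.projectPoints(Q,np.zeros(3),np.zeros(3),K,np.array([float(c['k1']),0,0,0]))[0].reshape(-1,2)
E
python3 - <<'E'
from h import *
p,d,c=load('top0.npz')
a=cv2.resize(p[135:215,240:330],None,fx=4.4,fy=4.4,interpolation=cv2.INTER_CUBIC)
b=cv2.resize(p[140:275,395:510],None,fx=3,fy=3,interpolation=cv2.INTER_CUBIC)
H=max(a.shape[0],b.shape[0]); a=cv2.copyMakeBorder(a,0,H-a.shape[0],0,0,0);b=cv2.copyMakeBorder(b,0,H-b.shape[0],0,0,0)
cv2.imwrite('pics/crop1.png',np.hstack([a,b]))
for n,uv in dict(rack=(281,175),pink=(292,115),rack2=(203,235),tip=(362,137),deck=(447,210),bottle=(190,135),beaker=(271,266),console=(470,170)).items(): print(n,bydepth([uv],c,d)[0].round(3))
print(toplane([(320,200),(420,200),(320,100)],c,0).round(3))
E
```

```text
rack [0.63  0.106 0.043]
pink [0.776 0.08  0.044]
rack2 [0.488 0.298 0.005]
tip [ 0.717 -0.086  0.064]
deck [ 0.547 -0.294  0.026]
bottle [0.701 0.293 0.149]
beaker [0.413 0.131 0.005]
console [ 0.64  -0.343  0.054]
[[ 0.573  0.013  0.   ]
 [ 0.573 -0.235  0.   ]
 [ 0.827  0.012  0.   ]]
```

View pics/crop1.png

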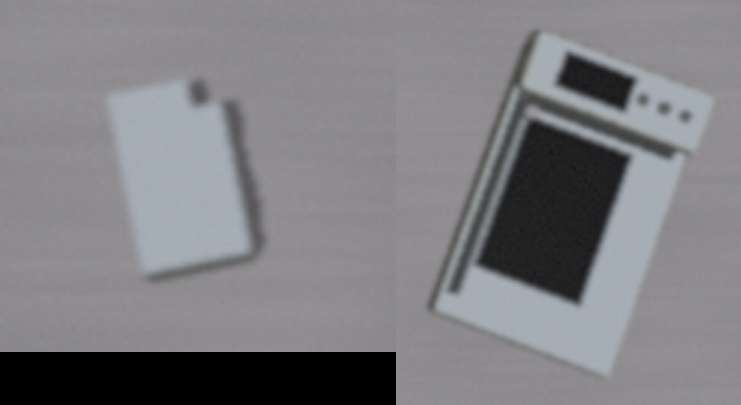

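The crop shows a grey rack, plain face up, with its notch at the upper right (crop 200,92). That is the target. The reader's console end is at the top, and its fence corner is at upper left. Next I'll measure both.

Run:
```python
from h import *
p,d,c=load('top0.npz')
hsv=cv2.cvtColor(p,cv2.COLOR_BGR2HSV)
print('racktop px',p[175,281],'bench',p[200,330],'deckwhite',p[245,430])
def meas(box,z,thr,name):
    x0,y0,x1,y1=box; m=np.zeros(p.shape[:2],np.uint8)
    m[y0:y1,x0:x1]=(p[y0:y1,x0:x1].min(2)>thr)*255
    cs=max(cv2.findContours(m,cv2.RETR_EXTERNAL,cv2.CHAIN_APPROX_NONE)[0],key=cv2.contourArea)
    P=toplane(cs.reshape(-1,2),c,z)[:,:2].astype(np.float32)
    r=cv2.minAreaRect(P); bx=cv2.boxPoints(r); print(name,r[0],np.array(r[1])*1000,r[2]); print(bx.round(4)); return P
meas((255,140,310,205),.044,150,'rack')
meas((400,140,510,275),.04,150,'reader')
# black window of the deck: 30mm
m=np.zeros(p.shape[:2],np.uint8); m[172:248,415:482]=(p[172:248,415:482].max(2)<70)*255
cs=max(cv2.findContours(m,cv2.RETR_EXTERNAL,cv2.CHAIN_APPROX_NONE)[0],key=cv2.contourArea)
r=cv2.minAreaRect(toplane(cs.reshape(-1,2),c,.03)[:,:2].astype(np.float32)); print('window',r)
```

```text
racktop px [181 174 166] bench [140 137 139] deckwhite [181 173 166]
rack (0.6328447461128235, 0.10920491814613342) [99.08340126 59.56754833] 11.768688201904297
[[0.5783 0.1283]
 [0.5904 0.0699]
 [0.6874 0.0902]
 [0.6753 0.1485]]
reader (0.52834153175354, -0.2960526943206787) [145.82245052 184.40078199] 68.66651153564453
[[ 0.4159 -0.3304]
 [ 0.5877 -0.3975]
 [ 0.6407 -0.2617]
 [ 0.469  -0.1946]]
window ((0.5477261543273926, -0.2926342487335205), (0.08424723148345947, 0.12444896250963211), 68.7364273071289)
```

```bash
cat > mv.py <<'E'
import sys
from h import *
from plant import robot
def plan(x,y,z,yaw=None):
    """TCP target; yaw = world yaw (deg) of tool y"""
    s=robot.read_state(); Rt=R.from_rotvec(s['orientation'])
    ty=Rt.apply([0,1,0]); cur=np.degrees(np.arctan2(ty[1],ty[0]))
    sh=Rt.inv().apply(np.array([x,y,z])-s['tool_pos'])/0.3
    turn=0 if yaw is None else -(((yaw-cur)+180)%360-180)/180
    print('t',round(s['t'],2),'tcp',s['tool_pos'].round(4),'yaw_y',cur.round(2),'q6',s['q'][5].round(2),'F',s['force'].round(1),'open',s['opening'].round(4))
    print('shift',sh.round(4),'turn',round(turn,4),'dist mm',round(300*np.linalg.norm(sh),1))
if __name__=='__main__': plan(*map(float,sys.argv[1:]))
E
python3 mv.py .46 -.32 .30 -78.2
```

```text
Traceback (most recent call last):
  File "mv.py", line 12, in <module>
    if __name__=='__main__': plan(*map(float,sys.argv[1:]))
                             ~~~~^^^^^^^^^^^^^^^^^^^^^^^^^^
  File "mv.py", line 10, in plan
    print('t',round(s['t'],2),'tcp',s['tool_pos'].round(4),'yaw_y',cur.round(2),'q6',s['q'][5].round(2),'F',s['force'].round(1),'open',s['opening'].round(4))
                                                                                                                                       ^^^^^^^^^^^^^^^^^^
AttributeError: 'float' object has no attribute 'round'
```

```bash
sed -i "s/s\['opening'\].round(4)/round(s['opening'],4)/" mv.py; python3 mv.py .46 -.32 .30 -78.2
```

```text
t 0.1 tcp [ 0.2439 -0.5477  0.2177] yaw_y -66.0 q6 -0.09 F [-0.1 -0.1  0.1] open 0.0927
shift [ 0.9668 -0.4007 -0.2736] turn 0.0678 dist mm 324.5
```

>>> drive_tool(steps=[{"tx":0.967,"ty":-0.4,"tz":-0.274,"turn":0.068},{"tx":0.967,"ty":-0.4,"tz":-0.274,"turn":0.068},{"tx":0.967,"ty":-0.4,"tz":-0.274,"turn":0.068},{"tx":0.967,"ty":-0.4,"tz":-0.274,"turn":0.068},{"tx":0.967,"ty":-0.4,"tz":-0.274,"turn":0.068},{"tx":0.967,"ty":-0.4,"tz":-0.274,"turn":0.068},{"tx":0.967,"ty":-0.4,"tz":-0.274,"turn":0.068},{"tx":0.967,"ty":-0.4,"tz":-0.274,"turn":0.068},{"tx":0.967,"ty":-0.4,"tz":-0.274,"turn":0.068},{"tx":0.967,"ty":-0.4,"tz":-0.274,"turn":0.068}])

```text
schema error: expected keys jaw, tx, ty, tz, turn
```

```bash
cat > snap.py <<'E'
import sys
from h import *
from plant import robot
n,cam=sys.argv[1],sys.argv[2]
c=robot.get_calibration(cam); p,d=robot.read_camera(cam)
cv2.imwrite(f"pics/{n}.png",p); np.savez(n+".npz",p=p,d=d,**{k:np.array(v) for k,v in c.items()})
E
python3 snap.py w1 wrist; python3 mv.py .5968 .1016 .15 -78.2
```

```text
t 0.15 tcp [ 0.2439 -0.5477  0.2178] yaw_y -66.01 q6 -0.09 F [ 1.   0.3 -0. ] open 0.0929
shift [ 1.9549 -1.4986  0.2285] turn 0.0677 dist mm 742.1
```

View pics/w1.png

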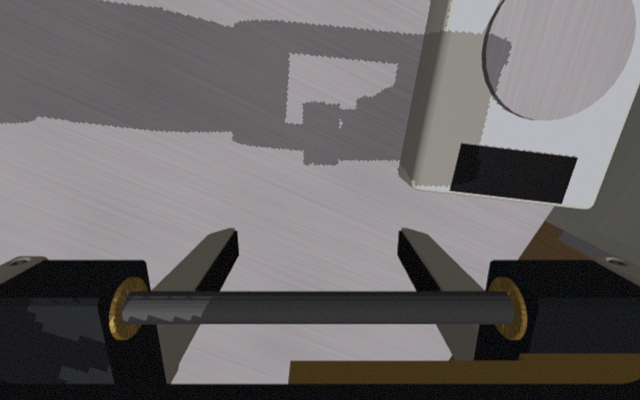

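The move was refused because every row needs all five keys. The wrist camera looks ahead along tool +x.

>>> drive_tool(steps=[{"jaw":1,"tx":0.967,"ty":-0.4,"tz":-0.274,"turn":0.068},{"jaw":1,"tx":0.967,"ty":-0.4,"tz":-0.274,"turn":0.068},{"jaw":1,"tx":0.967,"ty":-0.4,"tz":-0.274,"turn":0.068},{"jaw":1,"tx":0.967,"ty":-0.4,"tz":-0.274,"turn":0.068},{"jaw":1,"tx":0.967,"ty":-0.4,"tz":-0.274,"turn":0.068},{"jaw":1,"tx":0.967,"ty":-0.4,"tz":-0.274,"turn":0.068},{"jaw":1,"tx":0.967,"ty":-0.4,"tz":-0.274,"turn":0.068},{"jaw":1,"tx":0.967,"ty":-0.4,"tz":-0.274,"turn":0.068},{"jaw":1,"tx":0.967,"ty":-0.4,"tz":-0.274,"turn":0.068},{"jaw":1,"tx":0.967,"ty":-0.4,"tz":-0.274,"turn":0.068}])

```text
t: 1.15
tool_pos: [0.4593, -0.3212, 0.3]
orientation: [-3.125, -0.32, 0.002]
force: [-0.1, 0.1, 0.3]
opening: 0.0929
```

```bash
python3 snap.py w2 wrist; python3 mv.py .5968 .1016 .15 -78.2;python3 mv.py .53 -.13 .25 -78.2
```

```text
t 1.2 tcp [ 0.4592 -0.3214  0.3   ] yaw_y -78.33 q6 0.67 F [-0.5 -0.3  0.2] open 0.093
shift [ 0.7348 -1.2875  0.5004] turn -0.0007 dist mm 469.4
t 1.2 tcp [ 0.4592 -0.3214  0.3   ] yaw_y -78.33 q6 0.67 F [-0.5 -0.3  0.2] open 0.093
shift [ 0.3602 -0.5768  0.1669] turn -0.0007 dist mm 210.1
```

View pics/w2.png

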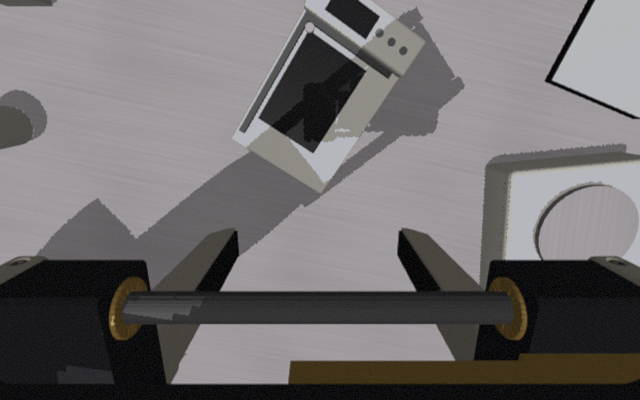

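The reader is fully in view. The key post is near (310,28), and the open deck corners are near (236,135) and (323,190). I'll zoom in to refine these.

Run:
```python
from h import *
p,d,c=load('w2.npz')
a=cv2.resize(p[0:200,225:435],None,fx=3,fy=3,interpolation=cv2.INTER_CUBIC)
cv2.imwrite('pics/crop2.png',a)
```

```text
(no output)
```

View pics/crop2.png

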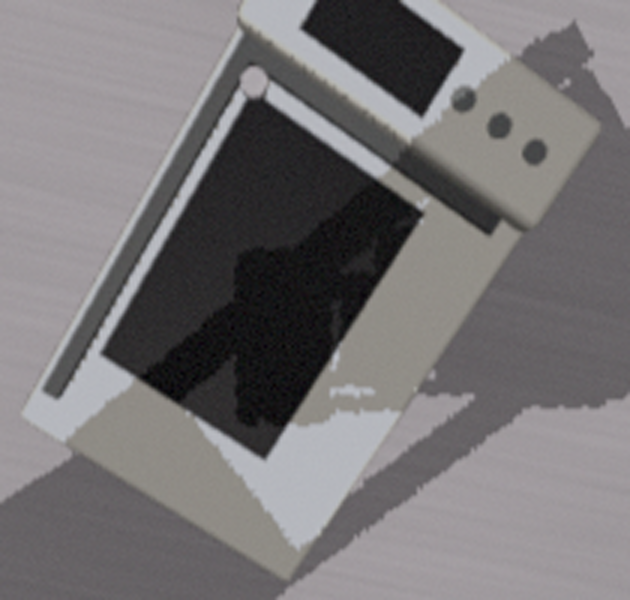

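Run:
```python
from h import *
p,d,c=load('w2.npz')
post=toplane([(309.0,27.0)],c,.038)[0]; print('post',post)
m=((p.max(2)<75)*255).astype(np.uint8); m[:15]=0;m[200:]=0;m[:,:240]=0;m[:,370:]=0
m[:, :]=cv2.morphologyEx(m,cv2.MORPH_OPEN,np.ones((7,7)))
cs=max(cv2.findContours(m,cv2.RETR_EXTERNAL,cv2.CHAIN_APPROX_NONE)[0],key=cv2.contourArea)
P=toplane(cs.reshape(-1,2),c,.03)[:,:2].astype(np.float32); r=cv2.minAreaRect(P);print('window wrist',r)
# fence line (+y fence inner top edge) crop pixels, z .038
q=[((x)/3+225-.33,y/3-.33) for x,y in [(62,395),(245,92),(498,235),(272,92)]]
print(toplane(q,c,.038).round(4)); F=toplane(q,c,.038)
v=F[1]-F[0];print(np.degrees(np.arctan2(v[1],v[0])))
pt,dt,ct=load('top0.npz')
print('post in top',proj([post],ct), 'home err check')
for yaw in (-21.3,-20.5,-22):
  a=np.radians(yaw); Rz=np.array([[np.cos(a),-np.sin(a)],[np.sin(a),np.cos(a)]]); o=post[:2]-Rz@[.0565,.0565]; print(yaw,'origin',o.round(4),'home',(o+Rz@[.012,.032]).round(4),'deckcorners top', proj(np.r_[o+Rz@[-.12,.075],.03],ct).round(1),proj(np.r_[o+Rz@[-.12,-.075],.03],ct).round(1),'wrist',proj(np.r_[o+Rz@[-.12,.075],.03],c).round(1),proj(np.r_[o+Rz@[-.12,-.075],.03],c).round(1))
```

```text
post [ 0.62511735 -0.27593209  0.038     ]
window wrist ((0.5472695827484131, -0.29373228549957275), (0.0885385274887085, 0.12876376509666443), 68.8313980102539)
[[ 0.4825 -0.2161  0.038 ]
 [ 0.6208 -0.2734  0.038 ]
 [ 0.5881 -0.3913  0.038 ]
 [ 0.623  -0.2844  0.038 ]]
-22.49218653194522
post in top [[440.21370011 177.1556219 ]] home err check
-21.3 origin [ 0.552 -0.308] home [ 0.5748 -0.2826] deckcorners top [[407.2 243.2]] [[466.2 266.1]] wrist [[229.8 138.5]] [[320.  194.9]]
-20.5 origin [ 0.5524 -0.3091] home [ 0.5749 -0.2833] deckcorners top [[408.1 243.7]] [[467.4 265.8]] wrist [[231.2 139.6]] [[322.1 194.8]]
-22 origin [ 0.5516 -0.3072] home [ 0.5747 -0.282 ] deckcorners top [[406.3 242.8]] [[465.1 266.4]] wrist [[228.5 137.5]] [[318.2 195. ]]
```

>>> drive_tool(steps=[{"jaw":1,"tx":0.36,"ty":-0.577,"tz":0.167,"turn":0},{"jaw":1,"tx":0.36,"ty":-0.577,"tz":0.167,"turn":0},{"jaw":1,"tx":0.36,"ty":-0.577,"tz":0.167,"turn":0},{"jaw":1,"tx":0.36,"ty":-0.577,"tz":0.167,"turn":0},{"jaw":1,"tx":0.55,"ty":-0.93,"tz":0.167,"turn":0},{"jaw":1,"tx":0.55,"ty":-0.93,"tz":0.167,"turn":0},{"jaw":1,"tx":0.55,"ty":-0.93,"tz":0.167,"turn":0},{"jaw":1,"tx":0.55,"ty":-0.93,"tz":0.167,"turn":0}])

```text
t: 2.0
tool_pos: [0.5651, -0.0113, 0.25]
orientation: [-3.123, -0.326, 0.001]
force: [0.0, -0.1, 0.3]
opening: 0.0933
```

```bash
python3 snap.py w3 wrist; python3 mv.py .5968 .1016 .15 -78.2;python3 - <<'E'
from h import *
p,d,c=load('w3.npz')
print(proj([[.6328,.1092,.044]],c))
E
```

```text
t 2.05 tcp [ 0.5648 -0.0133  0.25  ] yaw_y -78.16 q6 1.25 F [-0.2 -0.2 -0.1] open 0.0928
shift [ 0.1835 -0.3529  0.3333] turn 0.0002 dist mm 155.7
[[226.69597132  93.16565745]]
```

View pics/w3.png

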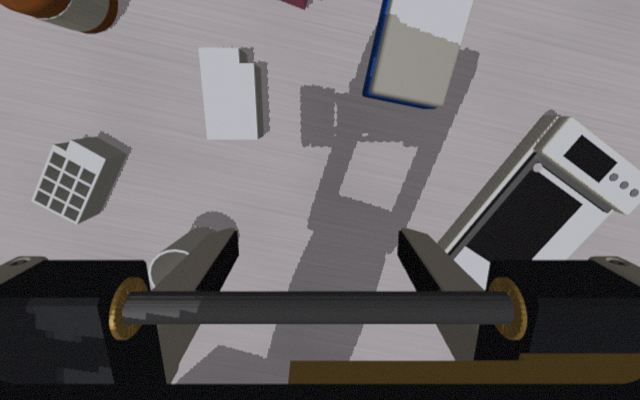

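The reader's home is about (0.575, -0.283) at yaw about -21.2°, and the two views agree. In the wrist view the target rack is at (228,93) with its notch at (246,55).

Run:
```python
from h import *
p,d,c=load('w3.npz')
m=np.zeros(p.shape[:2],np.uint8); m[35:150,190:268]=(p[35:150,190:268].min(2)>165)*255
print(p[100,228],p[100,180])
cs=max(cv2.findContours(m,cv2.RETR_EXTERNAL,cv2.CHAIN_APPROX_NONE)[0],key=cv2.contourArea)
P=toplane(cs.reshape(-1,2),c,.044)[:,:2].astype(np.float32); print(cv2.minAreaRect(P))
```

```text
[191 185 184] [159 156 161]
((0.6314431428909302, 0.10713662207126617), (0.10007500648498535, 0.05994145944714546), 11.881556510925293)
```

```bash
python3 mv.py .5958 .1004 .09 -78.2;python3 mv.py .5958 .1004 .004 -78.2
```

```text
t 2.05 tcp [ 0.5648 -0.0133  0.25  ] yaw_y -78.16 q6 1.25 F [-0.2 -0.2 -0.1] open 0.0928
shift [ 0.1797 -0.3496  0.5333] turn 0.0002 dist mm 198.8
t 2.05 tcp [ 0.5648 -0.0133  0.25  ] yaw_y -78.16 q6 1.25 F [-0.2 -0.2 -0.1] open 0.0928
shift [ 0.18   -0.3495  0.82  ] turn 0.0002 dist mm 272.8
```

>>> drive_tool(steps=[{"jaw":1,"tx":0.18,"ty":-0.35,"tz":0.3,"turn":0},{"jaw":1,"tx":0.18,"ty":-0.35,"tz":0.3,"turn":0},{"jaw":1,"tx":0.18,"ty":-0.35,"tz":0.3,"turn":0},{"jaw":1,"tx":0.18,"ty":-0.35,"tz":0.53,"turn":0},{"jaw":1,"tx":0.18,"ty":-0.35,"tz":0.53,"turn":0},{"jaw":1,"tx":0.18,"ty":-0.35,"tz":0.53,"turn":0}])

```text
t: 2.65
tool_pos: [0.593, 0.0976, 0.0868]
orientation: [3.125, 0.319, -0.013]
force: [-0.5, -0.2, -0.4]
opening: 0.0931
```

```bash
python3 mv.py .5958 .1004 .004 -78.2
```

```text
t 2.65 tcp [0.593  0.0976 0.0868] yaw_y -78.36 q6 1.45 F [-0.5 -0.2 -0.4] open 0.0931
shift [ 0.0133 -0.007   0.2759] turn -0.0009 dist mm 82.9
```

>>> drive_tool(steps=[{"jaw":1,"tx":0,"ty":0,"tz":0,"turn":0},{"jaw":1,"tx":0,"ty":0,"tz":0.15,"turn":0},{"jaw":1,"tx":0,"ty":0,"tz":0.25,"turn":0},{"jaw":1,"tx":0,"ty":0,"tz":0.288,"turn":0},{"jaw":1,"tx":0,"ty":0,"tz":0.288,"turn":0},{"jaw":1,"tx":0,"ty":0,"tz":0.288,"turn":0}])

```text
t: 3.25
tool_pos: [0.5984, 0.0997, 0.0079]
orientation: [3.125, 0.321, 0.005]
force: [-0.4, -0.1, 0.2]
opening: 0.093
```

```bash
python3 snap.py w4 wrist; python3 mv.py .5958 .1004 .004 -78.2
```

```text
t 3.3 tcp [0.5987 0.0999 0.0083] yaw_y -78.27 q6 1.45 F [ 0.5 -0.4  0.4] open 0.0933
shift [-0.0092 -0.0036  0.0143] turn -0.0004 dist mm 5.2
```

View pics/w4.png

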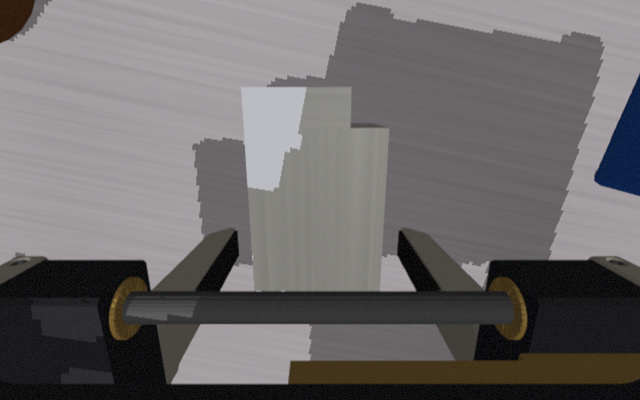

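The rack sits centred between the fingers (columns 245 to 388). I'll close gently so that it can hinge in the pads.

>>> drive_tool(force=10, steps=[{"jaw":1,"tx":-0.009,"ty":-0.003,"tz":0.013,"turn":0},{"jaw":0.55,"tx":-0.009,"ty":-0.003,"tz":0.013,"turn":0},{"jaw":0.55,"tx":-0.009,"ty":-0.003,"tz":0.013,"turn":0},{"jaw":0.55,"tx":-0.009,"ty":-0.003,"tz":0.013,"turn":0},{"jaw":0.55,"tx":-0.009,"ty":-0.003,"tz":0.013,"turn":0},{"jaw":0.4,"tx":-0.009,"ty":-0.003,"tz":0.013,"turn":0},{"jaw":0.4,"tx":-0.009,"ty":-0.003,"tz":0.013,"turn":0},{"jaw":0.4,"tx":-0.009,"ty":-0.003,"tz":0.013,"turn":0}])

```text
t: 4.1
tool_pos: [0.5936, 0.1003, 0.0015]
orientation: [3.125, 0.322, -0.0]
force: [-1.1, -0.6, 1.6]
opening: 0.0599
```

```bash
python3 mv.py .5958 .1004 .004 -78.2
```

```text
t 4.1 tcp [0.5936 0.1003 0.0015] yaw_y -78.24 q6 1.45 F [-1.1 -0.6  1.6] open 0.0599
shift [ 0.0072  0.001  -0.0084] turn -0.0002 dist mm 3.3
```

>>> drive_tool(steps=[{"jaw":0.4,"tx":0.0,"ty":0,"tz":-0.03,"turn":0},{"jaw":0.4,"tx":0.01,"ty":0,"tz":-0.07,"turn":0},{"jaw":0.4,"tx":0.02,"ty":0,"tz":-0.11,"turn":0},{"jaw":0.4,"tx":0.04,"ty":0,"tz":-0.15,"turn":0},{"jaw":0.4,"tx":0.07,"ty":0,"tz":-0.19,"turn":0},{"jaw":0.4,"tx":0.1,"ty":0,"tz":-0.23,"turn":0},{"jaw":0.4,"tx":0.13,"ty":0,"tz":-0.27,"turn":0},{"jaw":0.4,"tx":0.15,"ty":0,"tz":-0.31,"turn":0},{"jaw":0.4,"tx":0.15,"ty":0,"tz":-0.35,"turn":0},{"jaw":0.4,"tx":0.15,"ty":0,"tz":-0.39,"turn":0},{"jaw":0.4,"tx":0.15,"ty":0,"tz":-0.41,"turn":0},{"jaw":0.4,"tx":0.15,"ty":0,"tz":-0.41,"turn":0}])

```text
t: 5.3
tool_pos: [0.6382, 0.1095, 0.126]
orientation: [3.125, 0.322, 0.003]
force: [0.8, -0.3, -3.3]
opening: 0.0598
```

```bash
python3 mv.py .52 -.04 .15 -78.2; python3 snap.py w5 wrist; python3 snap.py s5 scene
```

```text
t 5.3 tcp [0.6382 0.1095 0.126 ] yaw_y -78.25 q6 1.46 F [ 0.8 -0.3 -3.3] open 0.0598
shift [-0.4872  0.4078 -0.081 ] turn -0.0003 dist mm 192.1
```

View pics/w5.png

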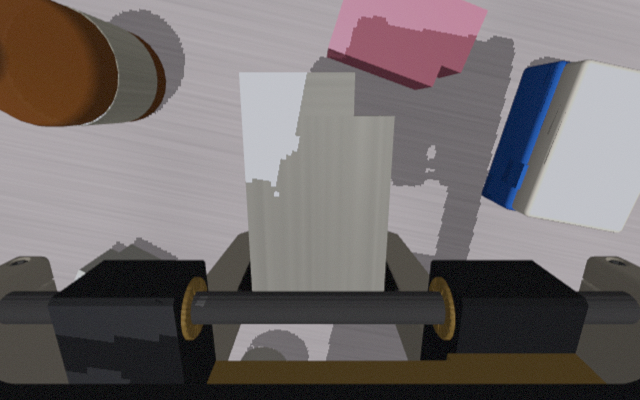

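View pics/s5.png

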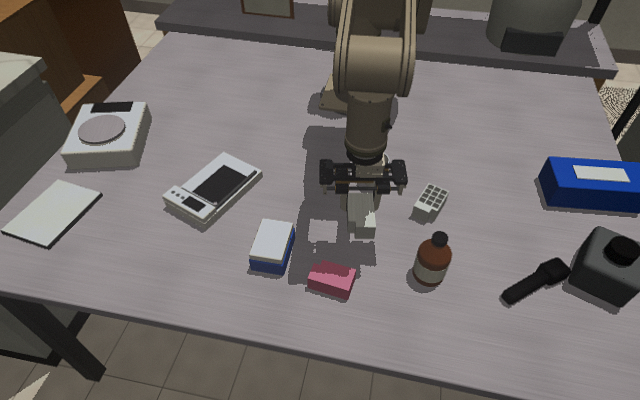

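The rack did not swing: it is still level in the grip at 10 N. I'll carry it to the free bench area, low down, and ease the grip in stages.

>>> drive_tool(steps=[{"jaw":0.4,"tx":-0.55,"ty":0.408,"tz":0.0,"turn":0},{"jaw":0.4,"tx":-0.55,"ty":0.408,"tz":0.0,"turn":0},{"jaw":0.4,"tx":-0.55,"ty":0.408,"tz":0.0,"turn":0},{"jaw":0.4,"tx":-0.55,"ty":0.408,"tz":0.0,"turn":0},{"jaw":0.4,"tx":-0.55,"ty":0.408,"tz":0.0,"turn":0},{"jaw":0.4,"tx":-0.55,"ty":0.408,"tz":0.13,"turn":0},{"jaw":0.4,"tx":-0.55,"ty":0.408,"tz":0.13,"turn":0},{"jaw":0.4,"tx":-0.55,"ty":0.408,"tz":0.13,"turn":0}])

```text
t: 6.2
tool_pos: [0.4997, -0.0435, 0.0844]
orientation: [-3.124, -0.322, 0.005]
force: [0.6, 0.1, -4.5]
opening: 0.06
```

>>> drive_tool(force=6.5, steps=[{"jaw":0.4,"tx":0,"ty":0,"tz":0,"turn":0},{"jaw":0.4,"tx":0,"ty":0,"tz":0,"turn":0},{"jaw":0.4,"tx":0,"ty":0,"tz":0,"turn":0}])

```text
t: 6.5
tool_pos: [0.5021, -0.0438, 0.0866]
orientation: [3.124, 0.322, 0.003]
force: [-1.1, -1.2, -3.0]
opening: 0.0597
```

```bash
python3 mv.py .50 -.04 .085 -78.2; python3 snap.py w6 wrist
```

```text
t 6.5 tcp [ 0.5021 -0.0438  0.0866] yaw_y -78.21 q6 1.18 F [-1.1 -1.2 -3. ] open 0.0597
shift [-0.0042 -0.0139  0.0054] turn -0.0001 dist mm 4.6
```

View pics/w6.png

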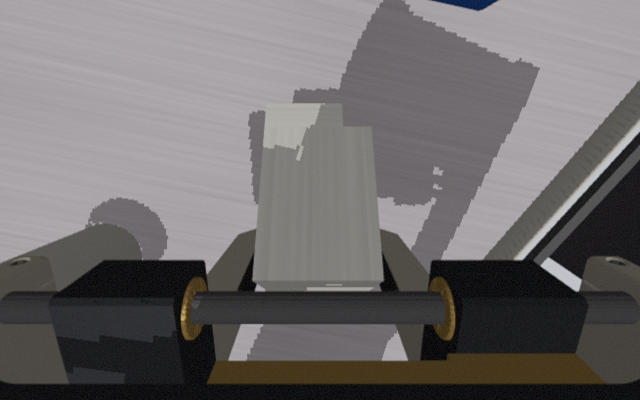

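At 6.5 N it has begun to tilt (far end now smaller, at row 105). I'll ease a little further.

>>> drive_tool(force=5.5, steps=[{"jaw":0.4,"tx":0,"ty":0,"tz":0,"turn":0},{"jaw":0.4,"tx":0,"ty":0,"tz":0,"turn":0},{"jaw":0.4,"tx":0,"ty":0,"tz":0,"turn":0},{"jaw":0.4,"tx":0,"ty":0,"tz":0,"turn":0}])

```text
t: 6.95
tool_pos: [0.501, -0.0439, 0.0854]
orientation: [-3.125, -0.322, 0.0]
force: [0.4, -0.4, -3.0]
opening: 0.06
```

```bash
python3 mv.py .50 -.04 .085 -78.2; python3 snap.py w7 wrist;python3 snap.py s7 scene
python3 - <<'E'
import cv2
a=cv2.imread('pics/w7.png')[60:400]; b=cv2.imread('pics/s7.png')[130:270,250:450]
cv2.imwrite('pics/c7.png',cv2.vconcat([cv2.resize(a,(480,255)),cv2.resize(b,(480,336))]))
E
```

```text
t 6.95 tcp [ 0.501  -0.0439  0.0854] yaw_y -78.25 q6 1.18 F [ 0.4 -0.4 -3. ] open 0.06
shift [-0.0005 -0.0135  0.0013] turn -0.0003 dist mm 4.1
```

View pics/c7.png

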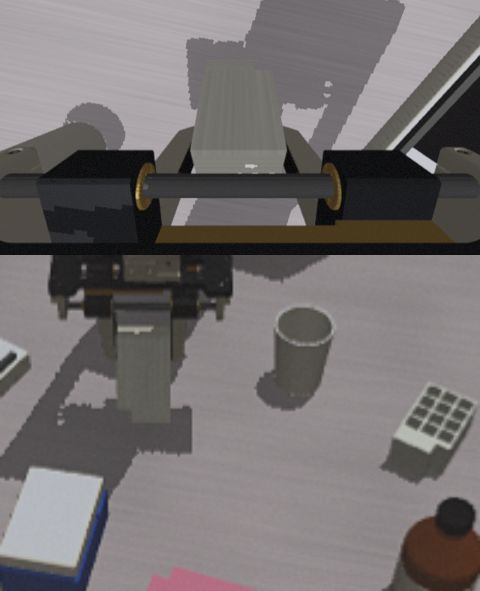

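It is tilting steadily, about 45 to 60° now, with no vertical slip (the force still shows 3 N). I'll continue.

>>> drive_tool(force=4.5, steps=[{"jaw":0.4,"tx":0,"ty":0,"tz":0,"turn":0},{"jaw":0.4,"tx":0,"ty":0,"tz":0,"turn":0},{"jaw":0.4,"tx":0,"ty":0,"tz":0,"turn":0},{"jaw":0.4,"tx":0,"ty":0,"tz":0,"turn":0},{"jaw":0.4,"tx":0,"ty":0,"tz":0,"turn":0}])

```text
t: 7.55
tool_pos: [0.501, -0.0439, 0.0854]
orientation: [3.125, 0.322, -0.0]
force: [0.2, 0.0, -4.0]
opening: 0.06
```

```bash
python3 mv.py .50 -.04 .085 -78.2; python3 snap.py w8 wrist;python3 snap.py s8 scene
python3 - <<'E'
import cv2
a=cv2.imread('pics/w8.png')[60:400]; b=cv2.imread('pics/s8.png')[130:270,250:450]
cv2.imwrite('pics/c8.png',cv2.vconcat([cv2.resize(a,(480,255)),cv2.resize(b,(480,336))]))
E
```

```text
t 7.55 tcp [ 0.501  -0.0439  0.0854] yaw_y -78.25 q6 1.18 F [ 0.2  0.  -4. ] open 0.06
shift [-0.0007 -0.0136  0.0014] turn -0.0003 dist mm 4.1
```

View pics/c8.png

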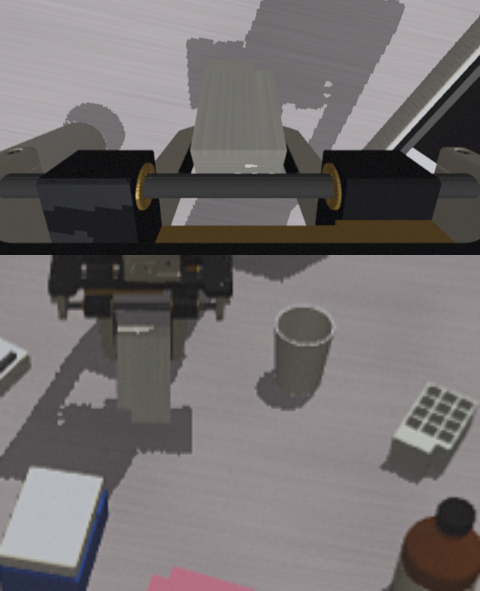

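Run:
```python
from h import *
p,d,c=load('w8.npz')
for v in range(140,270,15):
    P=bydepth([(318,v)],c,d)[0]; print(v,P.round(4))
```

```text
140 [ 0.554  -0.0334  0.0336]
155 [ 0.5462 -0.035   0.0504]
170 [ 0.5389 -0.0365  0.0627]
185 [ 0.5324 -0.0379  0.0745]
200 [ 0.527  -0.039   0.0867]
215 [ 0.5215 -0.0401  0.0959]
230 [ 0.5169 -0.0411  0.1052]
245 [ 0.5129 -0.0419  0.1142]
260 [ 0.5083 -0.0428  0.1206]
```

The rack is now 62° nose down. Friction is evidently high, so 3 N will still hold it.

>>> drive_tool(force=3, steps=[{"jaw":0.4,"tx":0,"ty":0,"tz":0,"turn":0},{"jaw":0.4,"tx":0,"ty":0,"tz":0,"turn":0},{"jaw":0.4,"tx":0,"ty":0,"tz":0,"turn":0},{"jaw":0.4,"tx":0,"ty":0,"tz":0,"turn":0},{"jaw":0.4,"tx":0,"ty":0,"tz":0,"turn":0}])

```text
t: 8.15
tool_pos: [0.5011, -0.0439, 0.0854]
orientation: [-3.125, -0.322, -0.0]
force: [-0.9, -0.1, -3.1]
opening: 0.0601
```

```bash
python3 mv.py .50 -.04 .085 -78.2; python3 snap.py w9 wrist
cat > ang.py <<'E'
import sys
from h import *
p,d,c=load(sys.argv[1]+'.npz')
v=np.arange(150,262,4); P=bydepth(np.c_[np.full(len(v),318),v],c,d); 
P=P[P[:,2]>.02]
s=np.hypot(*(P[:,:2]-P[0,:2]).T); k=np.polyfit(s,P[:,2],1) if np.ptp(s)>1e-3 else [9e9]; print('steepness deg',np.degrees(np.arctan(k[0])),P[[0,-1]].round(3))
E
python3 ang.py w9
```

```text
t 8.15 tcp [ 0.5011 -0.0439  0.0854] yaw_y -78.25 q6 1.18 F [-0.9 -0.1 -3.1] open 0.0601
shift [-0.0008 -0.0135  0.0014] turn -0.0003 dist mm 4.1
steepness deg 74.91330640331793 [[ 0.519 -0.041  0.021]
 [ 0.502 -0.044  0.106]]
```

It is now at 75°. I'll back away from the tip box, lower until the lower edge touches, then draw forward to stand it up and start laying it over.

>>> drive_tool(steps=[{"jaw":0.4,"tx":-0.1,"ty":0,"tz":0,"turn":0},{"jaw":0.4,"tx":-0.2,"ty":0,"tz":0,"turn":0},{"jaw":0.4,"tx":-0.2,"ty":0,"tz":0.02,"turn":0},{"jaw":0.4,"tx":-0.2,"ty":0,"tz":0.042,"turn":0},{"jaw":0.4,"tx":-0.18,"ty":0,"tz":0.045,"turn":0},{"jaw":0.4,"tx":-0.155,"ty":0,"tz":0.047,"turn":0},{"jaw":0.4,"tx":-0.127,"ty":0,"tz":0.05,"turn":0},{"jaw":0.4,"tx":-0.127,"ty":0,"tz":0.052,"turn":0},{"jaw":0.4,"tx":-0.127,"ty":0,"tz":0.052,"turn":0}])

```text
t: 9.1
tool_pos: [0.4646, -0.0515, 0.07]
orientation: [3.125, 0.323, 0.001]
force: [0.7, 0.4, 3.2]
opening: 0.06
```

```bash
python3 mv.py .50 -.04 .085 -78.2; python3 snap.py w10 wrist;python3 ang.py w10; python3 snap.py s10 scene
python3 - <<'E'
import cv2
a=cv2.imread('pics/w10.png')[60:400]; b=cv2.imread('pics/s10.png')[130:270,250:450]
cv2.imwrite('pics/c10.png',cv2.vconcat([cv2.resize(a,(480,255)),cv2.resize(b,(480,336))]))
E
```

```text
t 9.1 tcp [ 0.4646 -0.0515  0.07  ] yaw_y -78.21 q6 1.14 F [0.7 0.4 3.2] open 0.06
shift [ 0.1235 -0.0135 -0.05  ] turn -0.0001 dist mm 40.2
steepness deg 74.35632449911216 [[ 0.496 -0.046  0.027]
 [ 0.473 -0.05   0.106]]
```

View pics/c10.png

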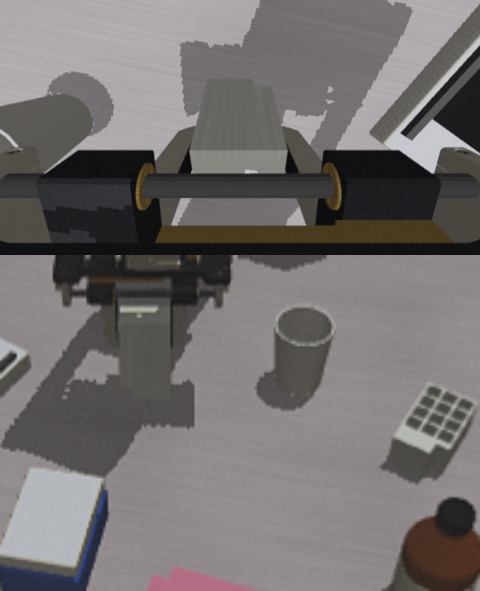

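The rack is at 74° and touching the bench (about 6 N). I'll keep drawing forward and check the angle.

>>> drive_tool(steps=[{"jaw":0.4,"tx":0.02,"ty":0,"tz":-0.002,"turn":0},{"jaw":0.4,"tx":0.04,"ty":0,"tz":-0.002,"turn":0},{"jaw":0.4,"tx":0.06,"ty":0,"tz":-0.002,"turn":0},{"jaw":0.4,"tx":0.08,"ty":0,"tz":-0.002,"turn":0},{"jaw":0.4,"tx":0.08,"ty":0,"tz":-0.002,"turn":0}])

```text
t: 9.7
tool_pos: [0.4877, -0.0466, 0.0702]
orientation: [-3.125, -0.322, 0.0]
force: [0.6, 0.0, -3.4]
opening: 0.0603
```

```bash
python3 mv.py .50 -.04 .085 -78.2; python3 snap.py w11 wrist;python3 ang.py w11
```

```text
t 9.7 tcp [ 0.4877 -0.0466  0.0702] yaw_y -78.23 q6 1.17 F [ 0.6  0.  -3.4] open 0.0603
shift [ 0.0445 -0.0132 -0.0495] turn -0.0002 dist mm 20.3
steepness deg 81.56197283944468 [[ 0.51  -0.043  0.023]
 [ 0.496 -0.045  0.105]]
```

>>> drive_tool(steps=[{"jaw":0.4,"tx":0.0,"ty":0,"tz":0.007,"turn":0},{"jaw":0.4,"tx":0.03,"ty":0,"tz":0.01,"turn":0},{"jaw":0.4,"tx":0.06,"ty":0,"tz":0.012,"turn":0},{"jaw":0.4,"tx":0.09,"ty":0,"tz":0.012,"turn":0},{"jaw":0.4,"tx":0.12,"ty":0,"tz":0.012,"turn":0},{"jaw":0.4,"tx":0.12,"ty":0,"tz":0.012,"turn":0}])

```text
t: 10.35
tool_pos: [0.5238, -0.0393, 0.0669]
orientation: [3.125, 0.322, 0.001]
force: [0.6, 0.4, 1.7]
opening: 0.0599
```

```bash
python3 mv.py .50 -.04 .085 -78.2; python3 snap.py w12 wrist;python3 ang.py w12;  python3 snap.py s12 scene
python3 - <<'E'
import cv2
a=cv2.imread('pics/w12.png')[60:400]; b=cv2.imread('pics/s12.png')[130:270,250:450]
cv2.imwrite('pics/c12.png',cv2.vconcat([cv2.resize(a,(480,255)),cv2.resize(b,(480,336))]))
E
```

```text
t 10.35 tcp [ 0.5238 -0.0393  0.0669] yaw_y -78.22 q6 1.19 F [0.6 0.4 1.7] open 0.0599
shift [-0.0781 -0.0138 -0.0606] turn -0.0001 dist mm 29.9
steepness deg 73.07229122263608 [[ 0.525 -0.04   0.043]
 [ 0.531 -0.038  0.099]]
```

View pics/c12.png

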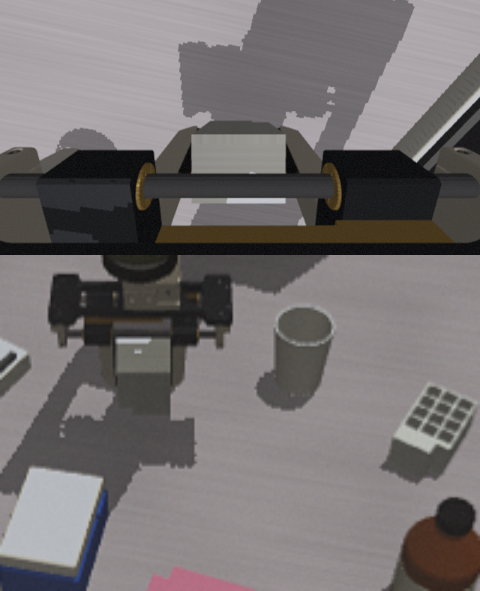

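The rack is now past vertical, with the plain floor leaning forward. I'll lay it down along the arc.

>>> drive_tool(steps=[{"jaw":0.4,"tx":0.035,"ty":0,"tz":0.002,"turn":0},{"jaw":0.4,"tx":0.07,"ty":0,"tz":0.006,"turn":0},{"jaw":0.4,"tx":0.1,"ty":0,"tz":0.012,"turn":0},{"jaw":0.4,"tx":0.135,"ty":0,"tz":0.025,"turn":0},{"jaw":0.4,"tx":0.168,"ty":0,"tz":0.042,"turn":0},{"jaw":0.4,"tx":0.2,"ty":0,"tz":0.063,"turn":0},{"jaw":0.4,"tx":0.227,"ty":0,"tz":0.088,"turn":0},{"jaw":0.4,"tx":0.227,"ty":0,"tz":0.088,"turn":0}])

```text
t: 11.25
tool_pos: [0.5897, -0.0252, 0.0392]
orientation: [-3.125, -0.322, 0.001]
force: [0.2, -0.2, -1.3]
opening: 0.06
```

```bash
python3 mv.py .50 -.04 .085 -78.2; python3 snap.py w13 wrist;  python3 snap.py s13 scene
python3 - <<'E'
import cv2
a=cv2.imread('pics/w13.png')[60:400]; b=cv2.imread('pics/s13.png')[130:270,250:450]
cv2.imwrite('pics/c13.png',cv2.vconcat([cv2.resize(a,(480,255)),cv2.resize(b,(480,336))]))
E
```

```text
t 11.25 tcp [ 0.5897 -0.0252  0.0392] yaw_y -78.22 q6 1.24 F [ 0.2 -0.2 -1.3] open 0.06
shift [-0.3029 -0.0128 -0.1525] turn -0.0001 dist mm 101.8
```

View pics/c13.png

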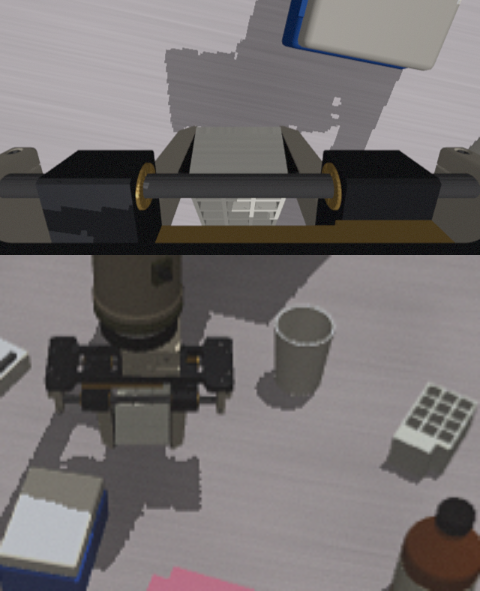

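The wells are now coming up and the lay is going as planned. I'll finish the arc.

>>> drive_tool(steps=[{"jaw":0.4,"tx":0.025,"ty":0,"tz":0.028,"turn":0},{"jaw":0.4,"tx":0.045,"ty":0,"tz":0.055,"turn":0},{"jaw":0.4,"tx":0.06,"ty":0,"tz":0.085,"turn":0},{"jaw":0.4,"tx":0.07,"ty":0,"tz":0.11,"turn":0},{"jaw":0.4,"tx":0.072,"ty":0,"tz":0.12,"turn":0},{"jaw":0.4,"tx":0.072,"ty":0,"tz":0.12,"turn":0}])

```text
t: 11.95
tool_pos: [0.6097, -0.0211, 0.0034]
orientation: [-3.125, -0.322, 0.002]
force: [-0.4, 0.4, -2.2]
opening: 0.0604
```

```bash
python3 mv.py .50 -.04 .085 -78.2; python3 snap.py w14 wrist;  python3 snap.py s14 scene
python3 - <<'E'
import cv2
a=cv2.imread('pics/w14.png')[60:400]; b=cv2.imread('pics/s14.png')[130:270,250:450]
cv2.imwrite('pics/c14.png',cv2.vconcat([cv2.resize(a,(480,255)),cv2.resize(b,(480,336))]))
E
```

```text
t 11.95 tcp [ 0.6097 -0.0211  0.0034] yaw_y -78.24 q6 1.25 F [-0.4  0.4 -2.2] open 0.0604
shift [-0.3713 -0.0129 -0.2713] turn -0.0002 dist mm 138.0
```

View pics/c14.png

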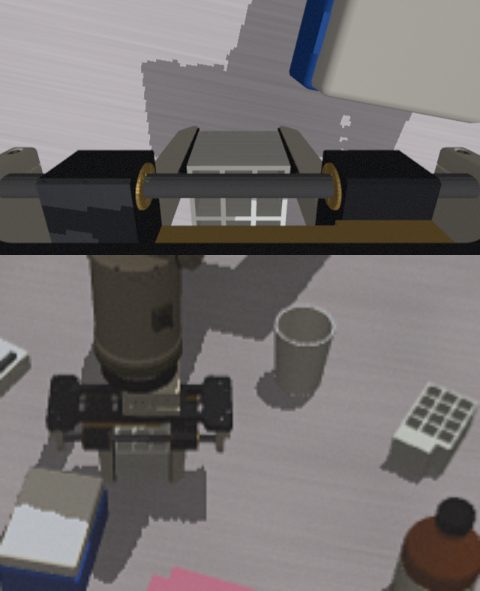

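It is nearly flat with the wells up. I'll open, rise and look.

>>> drive_tool(steps=[{"jaw":1,"tx":0,"ty":0,"tz":0,"turn":0},{"jaw":1,"tx":0,"ty":0,"tz":0,"turn":0},{"jaw":1,"tx":0,"ty":0,"tz":0,"turn":0},{"jaw":1,"tx":0,"ty":0,"tz":0,"turn":0},{"jaw":1,"tx":0,"ty":0,"tz":-0.15,"turn":0},{"jaw":1,"tx":-0.2,"ty":0,"tz":-0.3,"turn":0},{"jaw":1,"tx":-0.5,"ty":0,"tz":-0.5,"turn":0},{"jaw":1,"tx":-0.5,"ty":0,"tz":-0.5,"turn":0},{"jaw":1,"tx":-0.5,"ty":0,"tz":-0.5,"turn":0},{"jaw":1,"tx":-0.5,"ty":0,"tz":-0.5,"turn":0}])

```text
t: 13.05
tool_pos: [0.4632, -0.0527, 0.158]
orientation: [3.123, 0.32, 0.008]
force: [0.4, 0.1, -0.3]
opening: 0.0933
```

```bash
python3 snap.py w15 wrist; python3 mv.py .50 -.04 .085 -78.2
```

```text
t 13.1 tcp [ 0.464  -0.0523  0.1566] yaw_y -78.3 q6 1.14 F [ 0.6  0.  -0.3] open 0.0933
shift [ 0.1247 -0.0163  0.2391] turn -0.0006 dist mm 81.0
```

View pics/w15.png

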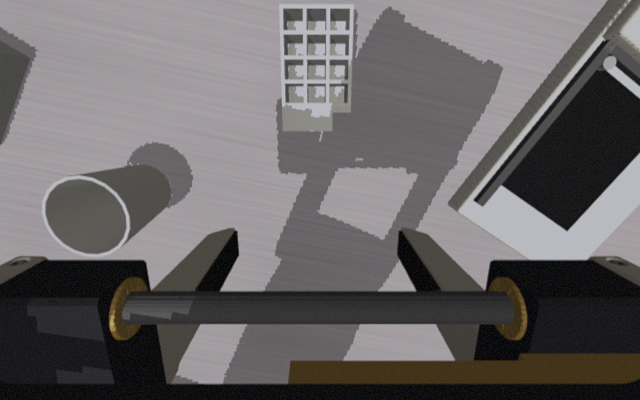

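Wells are up and the rack is flat, with the notch at near right (340,120). I'll locate it.

```bash
cat > rk.py <<'E'
import sys
from h import *
p,d,c=load(sys.argv[1]+'.npz'); z0=float(sys.argv[2]); u0,v0,u1,v1=map(int,sys.argv[3:7])
vv,uu=np.mgrid[v0:v1,u0:u1]; uv=np.c_[uu.ravel(),vv.ravel()]
P=bydepth(uv,c,d); ok=(np.abs(P[:,2]-z0)<.006)
print('top z',np.median(P[ok,2]).round(4))
m=np.zeros(p.shape[:2],np.uint8); m[uv[ok,1],uv[ok,0]]=255
m=cv2.morphologyEx(m,cv2.MORPH_OPEN,np.ones((2,2)))
cs=max(cv2.findContours(m,cv2.RETR_EXTERNAL,cv2.CHAIN_APPROX_NONE)[0],key=cv2.contourArea)
Q=toplane(cs.reshape(-1,2),c,z0)[:,:2].astype(np.float32); print(cv2.minAreaRect(Q))
E
python3 rk.py w15 .044 260 0 370 140
python3 - <<'E'
from h import *
p,d,c=load('w15.npz')
print(toplane([(279,4),(354,4),(282,131),(351,111)],c,.044).round(4))
E
```

```text
top z 0.0436
((0.5667954087257385, -0.03115995228290558), (0.0993444174528122, 0.05997736006975174), 11.662507057189941)
[[ 0.6099  0.0088  0.044 ]
 [ 0.6222 -0.0501  0.044 ]
 [ 0.5119 -0.0108  0.044 ]
 [ 0.541  -0.0669  0.044 ]]
```

```bash
python3 mv.py .567 -.0312 .07 -78.3; python3 mv.py .567 -.0312 .012 -78.3
```

```text
t 13.1 tcp [ 0.464  -0.0523  0.1566] yaw_y -78.3 q6 1.14 F [ 0.6  0.  -0.3] open 0.0933
shift [3.492e-01 1.000e-04 2.901e-01] turn -0.0 dist mm 136.2
t 13.1 tcp [ 0.464  -0.0523  0.1566] yaw_y -78.3 q6 1.14 F [ 0.6  0.  -0.3] open 0.0933
shift [ 3.483e-01 -3.000e-04  4.834e-01] turn -0.0 dist mm 178.7
```

>>> drive_tool(steps=[{"jaw":1,"tx":0.15,"ty":0,"tz":0.1,"turn":0},{"jaw":1,"tx":0.28,"ty":0,"tz":0.2,"turn":0},{"jaw":1,"tx":0.348,"ty":0,"tz":0.27,"turn":0},{"jaw":1,"tx":0.348,"ty":0,"tz":0.28,"turn":0},{"jaw":1,"tx":0.348,"ty":0,"tz":0.28,"turn":0},{"jaw":1,"tx":0.348,"ty":0,"tz":0.38,"turn":0},{"jaw":1,"tx":0.348,"ty":0,"tz":0.46,"turn":0},{"jaw":1,"tx":0.348,"ty":0,"tz":0.483,"turn":0},{"jaw":1,"tx":0.348,"ty":0,"tz":0.483,"turn":0},{"jaw":1,"tx":0.348,"ty":0,"tz":0.483,"turn":0},{"jaw":1,"tx":0.348,"ty":0,"tz":0.483,"turn":0}])

```text
t: 14.2
tool_pos: [0.5671, -0.0308, 0.0116]
orientation: [3.124, 0.321, 0.005]
force: [0.3, 0.9, 0.1]
opening: 0.0933
```

```bash
python3 mv.py .567 -.0312 .012 -78.3
```

```text
t 14.2 tcp [ 0.5671 -0.0308  0.0116] yaw_y -78.25 q6 1.22 F [0.3 0.9 0.1] open 0.0933
shift [-0.0006  0.0014 -0.0013] turn 0.0003 dist mm 0.6
```

>>> drive_tool(force=35, steps=[{"jaw":0.55,"tx":0,"ty":0,"tz":0,"turn":0},{"jaw":0.4,"tx":0,"ty":0,"tz":0,"turn":0},{"jaw":0.4,"tx":0,"ty":0,"tz":0,"turn":0},{"jaw":0.4,"tx":0,"ty":0,"tz":0,"turn":0},{"jaw":0.4,"tx":0,"ty":0,"tz":0,"turn":0},{"jaw":0.4,"tx":0,"ty":0,"tz":-0.1,"turn":0},{"jaw":0.4,"tx":0,"ty":0,"tz":-0.25,"turn":0},{"jaw":0.4,"tx":0,"ty":0,"tz":-0.4,"turn":0},{"jaw":0.4,"tx":0,"ty":0,"tz":-0.4,"turn":0},{"jaw":0.4,"tx":0,"ty":0,"tz":-0.4,"turn":0}])

```text
t: 15.2
tool_pos: [0.5663, -0.0306, 0.1302]
orientation: [3.125, 0.322, 0.003]
force: [0.8, -0.2, -4.0]
opening: 0.0597
```

Run:
```python
from mv import plan
import numpy as np
a=np.radians(-21.2);ux=np.array([np.cos(a),np.sin(a)]);uy=np.array([-np.sin(a),np.cos(a)])
home=np.array([.575,-.2826]); 
t=home-.020*ux-.020*uy; print('preplace',t)
plan(t[0],t[1],.13,68.8)
```

```text
preplace [ 0.54912103 -0.29401398]
t 15.2 tcp [ 0.5663 -0.0306  0.1302] yaw_y -78.25 q6 1.22 F [ 0.8 -0.2 -4. ] open 0.0597
shift [-0.2348  0.8481  0.0009] turn -0.8169 dist mm 264.0
```

>>> drive_tool(steps=[{"jaw":0.4,"tx":-0.1,"ty":0.1,"tz":0,"turn":-0.15},{"jaw":0.4,"tx":-0.15,"ty":0.25,"tz":0,"turn":-0.3},{"jaw":0.4,"tx":-0.2,"ty":0.4,"tz":0,"turn":-0.45},{"jaw":0.4,"tx":-0.235,"ty":0.5,"tz":0,"turn":-0.6},{"jaw":0.4,"tx":-0.235,"ty":0.6,"tz":0,"turn":-0.7},{"jaw":0.4,"tx":-0.235,"ty":0.7,"tz":0,"turn":-0.817},{"jaw":0.4,"tx":-0.235,"ty":0.78,"tz":0,"turn":-0.817},{"jaw":0.4,"tx":-0.235,"ty":0.848,"tz":0,"turn":-0.817},{"jaw":0.4,"tx":-0.235,"ty":0.848,"tz":0,"turn":-0.817},{"jaw":0.4,"tx":-0.235,"ty":0.848,"tz":0,"turn":-0.817},{"jaw":0.4,"tx":-0.235,"ty":0.848,"tz":0,"turn":-0.817},{"jaw":0.4,"tx":-0.235,"ty":0.848,"tz":0,"turn":-0.817}])

```text
t: 16.4
tool_pos: [0.5465, -0.2928, 0.1255]
orientation: [-1.709, -2.628, -0.0]
force: [0.0, -0.5, -3.9]
opening: 0.0596
```

```bash
python3 mv.py .5491 -.294 .13 68.8
```

```text
t 16.4 tcp [ 0.5465 -0.2928  0.1255] yaw_y 23.92 q6 -0.99 F [ 0.  -0.5 -3.9] open 0.0596
shift [-0.0071  0.0063 -0.015 ] turn -0.2493 dist mm 5.3
```

>>> drive_tool(steps=[{"jaw":0.4,"tx":0,"ty":0,"tz":0,"turn":-0.245},{"jaw":0.4,"tx":0,"ty":0,"tz":0,"turn":-0.245},{"jaw":0.4,"tx":0,"ty":0,"tz":0,"turn":-0.245},{"jaw":0.4,"tx":0,"ty":0,"tz":0,"turn":-0.245},{"jaw":0.4,"tx":0,"ty":0,"tz":0,"turn":-0.245},{"jaw":0.4,"tx":0,"ty":0,"tz":0,"turn":-0.245},{"jaw":0.4,"tx":0,"ty":0,"tz":0,"turn":-0.245},{"jaw":0.4,"tx":0,"ty":0,"tz":0,"turn":-0.245}])

```text
t: 17.2
tool_pos: [0.5478, -0.2935, 0.1282]
orientation: [-0.613, -3.079, -0.001]
force: [0.1, -0.9, -2.9]
opening: 0.0599
```

```bash
python3 mv.py .5491 -.294 .13 68.8;  python3 mv.py .5491 -.294 .043 68.8; python3 snap.py w16 wrist; python3 snap.py t16 top
```

```text
t 17.2 tcp [ 0.5478 -0.2935  0.1282] yaw_y 67.49 q6 -1.75 F [ 0.1 -0.9 -2.9] open 0.0599
shift [-0.0046  0.     -0.0062] turn -0.0073 dist mm 2.3
t 17.2 tcp [ 0.5478 -0.2935  0.1282] yaw_y 67.49 q6 -1.75 F [ 0.1 -0.9 -2.9] open 0.0599
shift [-5.300e-03 -1.000e-04  2.838e-01] turn -0.0073 dist mm 85.2
```

View pics/w16.png

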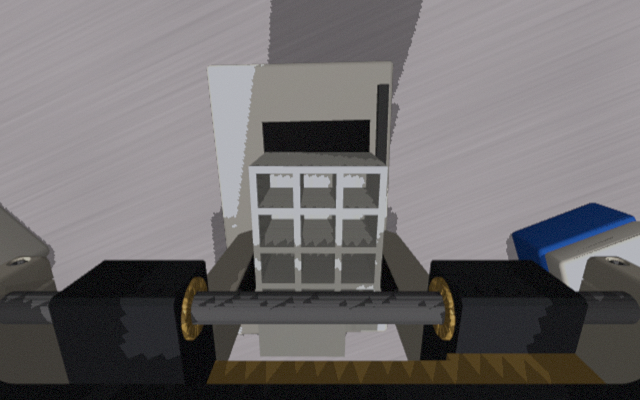

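The rack is over the deck with wells up. Tool +x points to reader -x, and the y fence is on the right at (383,120). I'll lower it short of home.

>>> drive_tool(steps=[{"jaw":0.4,"tx":-0.004,"ty":0,"tz":0.0,"turn":-0.0075},{"jaw":0.4,"tx":-0.004,"ty":0,"tz":0.1,"turn":-0.0075},{"jaw":0.4,"tx":-0.004,"ty":0,"tz":0.2,"turn":-0.0075},{"jaw":0.4,"tx":-0.004,"ty":0,"tz":0.25,"turn":-0.0075},{"jaw":0.4,"tx":-0.004,"ty":0,"tz":0.265,"turn":-0.0075},{"jaw":0.4,"tx":-0.004,"ty":0,"tz":0.275,"turn":-0.0075},{"jaw":0.4,"tx":-0.004,"ty":0,"tz":0.275,"turn":-0.0075},{"jaw":0.4,"tx":-0.004,"ty":0,"tz":0.275,"turn":-0.0075}])

```text
t: 18.1
tool_pos: [0.5506, -0.295, 0.0487]
orientation: [0.571, 3.087, -0.002]
force: [0.2, 0.0, -3.5]
opening: 0.0596
```

```bash
python3 mv.py .5491 -.294 .042 68.8; python3 mv.py .575 -.2826 .042 68.8; python3 snap.py t17 top; python3 rk.py t17 .074 400 140 510 275
```

```text
t 18.1 tcp [ 0.5506 -0.295   0.0487] yaw_y 69.03 q6 -1.78 F [ 0.2  0.  -3.5] open 0.0596
shift [0.006  0.0014 0.0223] turn 0.0013 dist mm 7.0
t 18.1 tcp [ 0.5506 -0.295   0.0487] yaw_y 69.03 q6 -1.78 F [ 0.2  0.  -3.5] open 0.0596
shift [-0.061   0.0678  0.0225] turn 0.0013 dist mm 28.2
top z 0.0761
((0.5164006352424622, -0.2515435516834259), (0.0023047663271427155, 0.0046415673568844795), 88.44274139404297)
```

>>> drive_tool(steps=[{"jaw":0.4,"tx":0,"ty":0,"tz":0.01,"turn":0},{"jaw":0.4,"tx":0,"ty":0,"tz":0.016,"turn":0},{"jaw":0.4,"tx":0,"ty":0,"tz":0.02,"turn":0},{"jaw":0.4,"tx":0,"ty":0,"tz":0.023,"turn":0},{"jaw":0.4,"tx":0,"ty":0,"tz":0.023,"turn":0}])

```text
t: 18.65
tool_pos: [0.5494, -0.2943, 0.0399]
orientation: [-0.572, -3.089, -0.0]
force: [-0.1, -1.0, -3.6]
opening: 0.0599
```

```bash
python3 mv.py .575 -.2826 .042 68.8
```

```text
t 18.65 tcp [ 0.5494 -0.2943  0.0399] yaw_y 69.03 q6 -1.78 F [-0.1 -1.  -3.6] open 0.0599
shift [-0.0657  0.0668 -0.0072] turn 0.0013 dist mm 28.2
```

>>> drive_tool(steps=[{"jaw":0.4,"tx":0,"ty":0,"tz":0.003,"turn":0},{"jaw":0.4,"tx":0,"ty":0,"tz":0.005,"turn":0},{"jaw":0.4,"tx":0,"ty":0,"tz":0.005,"turn":0}])

```text
t: 18.95
tool_pos: [0.5497, -0.2945, 0.0396]
orientation: [0.572, 3.089, -0.0]
force: [-3.8, 2.2, 5.3]
opening: 0.06
```

```bash
python3 mv.py .575 -.2826 .042 68.8; python3 snap.py s18 scene; python3 -c "
import cv2
cv2.imwrite('pics/c18.png',cv2.resize(cv2.imread('pics/s18.png')[100:240,140:300],None,fx=4,fy=4,interpolation=2))"
```

```text
t 18.95 tcp [ 0.5497 -0.2945  0.0396] yaw_y 69.03 q6 -1.78 F [-3.8  2.2  5.3] open 0.06
shift [-0.0644  0.0672 -0.0081] turn 0.0013 dist mm 28.0
```

View pics/c18.png

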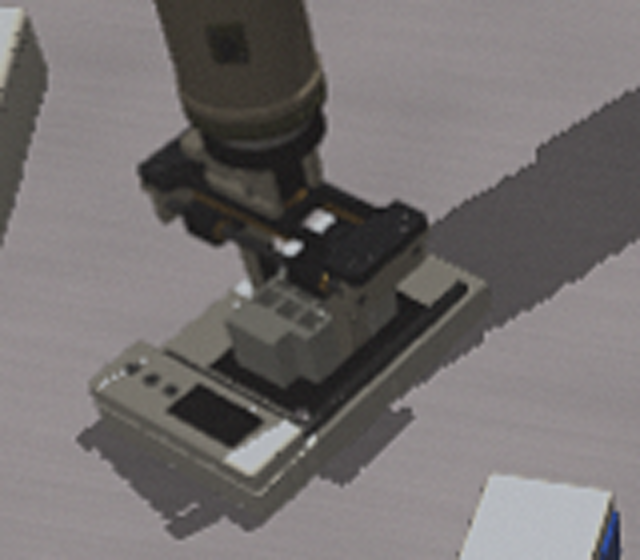

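The rack is on the deck (contact felt) and short of both fences. The fingertips clear the fence by only about 2 mm, so I'll regrip 6 mm higher before sliding.

>>> drive_tool(force=15, steps=[{"jaw":0.85,"tx":0,"ty":0,"tz":-0.003,"turn":0},{"jaw":0.85,"tx":0,"ty":0,"tz":-0.003,"turn":0},{"jaw":0.85,"tx":0,"ty":0,"tz":-0.025,"turn":0},{"jaw":0.85,"tx":0,"ty":0,"tz":-0.025,"turn":0},{"jaw":0.85,"tx":0,"ty":0,"tz":-0.025,"turn":0},{"jaw":0.5,"tx":0,"ty":0,"tz":-0.025,"turn":0},{"jaw":0.4,"tx":0,"ty":0,"tz":-0.025,"turn":0},{"jaw":0.4,"tx":0,"ty":0,"tz":-0.025,"turn":0},{"jaw":0.4,"tx":0,"ty":0,"tz":-0.025,"turn":0},{"jaw":0.4,"tx":0,"ty":0,"tz":-0.025,"turn":0}])

```text
t: 20.0
tool_pos: [0.5494, -0.2943, 0.0459]
orientation: [-0.572, -3.089, -0.0]
force: [1.1, -0.4, -0.8]
opening: 0.0598
```

```bash
python3 mv.py .575 -.2826 .046 68.8; python3 snap.py s19 scene; python3 -c "
import cv2
cv2.imwrite('pics/c19.png',cv2.resize(cv2.imread('pics/s19.png')[100:240,140:300],None,fx=4,fy=4,interpolation=2))"
```

```text
t 20.0 tcp [ 0.5494 -0.2943  0.0459] yaw_y 69.03 q6 -1.78 F [ 1.1 -0.4 -0.8] open 0.0598
shift [-0.0656  0.0669 -0.0002] turn 0.0013 dist mm 28.1
```

View pics/c19.png

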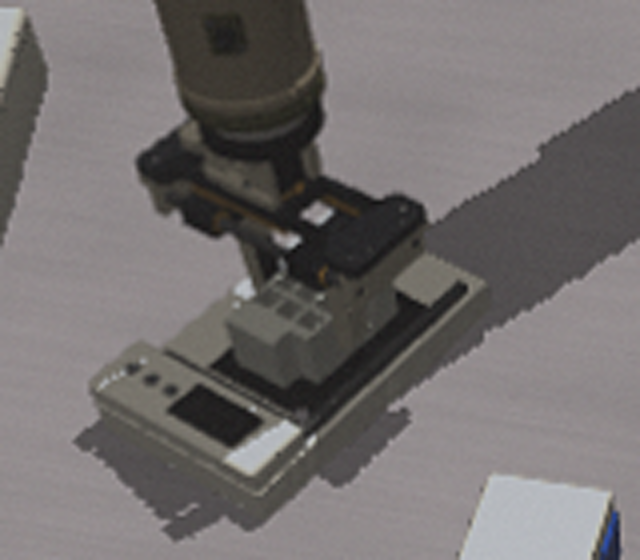

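>>> drive_tool(steps=[{"jaw":0.4,"tx":0,"ty":0.02,"tz":0,"turn":0},{"jaw":0.4,"tx":0,"ty":0.04,"tz":0,"turn":0},{"jaw":0.4,"tx":0,"ty":0.055,"tz":0,"turn":0},{"jaw":0.4,"tx":0,"ty":0.055,"tz":0,"turn":0},{"jaw":0.4,"tx":0,"ty":0.062,"tz":0,"turn":0},{"jaw":0.4,"tx":0,"ty":0.062,"tz":0,"turn":0}])

```text
t: 20.65
tool_pos: [0.5562, -0.2765, 0.0459]
orientation: [-0.571, -3.089, -0.001]
force: [1.0, 0.3, -3.4]
opening: 0.0599
```

```bash
python3 mv.py .575 -.2826 .046 68.8
```

```text
t 20.65 tcp [ 0.5562 -0.2765  0.0459] yaw_y 69.05 q6 -1.75 F [ 1.   0.3 -3.4] open 0.0599
shift [-0.0657  0.0035 -0.0002] turn 0.0014 dist mm 19.7
```

>>> drive_tool(steps=[{"jaw":0.4,"tx":0,"ty":0.006,"tz":0.003,"turn":0},{"jaw":0.4,"tx":0,"ty":0.006,"tz":0.003,"turn":0},{"jaw":0.4,"tx":0,"ty":0.01,"tz":0.003,"turn":0},{"jaw":0.4,"tx":0,"ty":0.01,"tz":0.003,"turn":0}])

```text
t: 21.05
tool_pos: [0.5571, -0.2758, 0.046]
orientation: [0.572, 3.088, -0.004]
force: [-4.7, -6.4, 4.3]
opening: 0.0598
```

```bash
python3 mv.py .575 -.2826 .046 68.8
```

```text
t 21.05 tcp [ 0.5571 -0.2758  0.046 ] yaw_y 69.0 q6 -1.74 F [-4.7 -6.4  4.3] open 0.0598
shift [-0.0637  0.0001 -0.0001] turn 0.0011 dist mm 19.1
```

There is contact with the y fence (about 8 N) exactly where predicted. Now I'll slide towards the end fence.

>>> drive_tool(steps=[{"jaw":0.4,"tx":-0.02,"ty":0,"tz":0,"turn":0},{"jaw":0.4,"tx":-0.035,"ty":0,"tz":0,"turn":0},{"jaw":0.4,"tx":-0.05,"ty":0,"tz":0,"turn":0},{"jaw":0.4,"tx":-0.057,"ty":0,"tz":0,"turn":0},{"jaw":0.4,"tx":-0.057,"ty":0,"tz":0,"turn":0}])

```text
t: 21.55
tool_pos: [0.572, -0.2818, 0.0458]
orientation: [-0.573, -3.087, 0.003]
force: [-10.2, -5.2, 7.5]
opening: 0.0596
```

```bash
python3 mv.py .575 -.2826 .046 68.8
```

```text
t 21.55 tcp [ 0.572  -0.2818  0.0458] yaw_y 68.99 q6 -1.74 F [-10.2  -5.2   7.5] open 0.0596
shift [-0.0102  0.0009 -0.0006] turn 0.001 dist mm 3.1
```

>>> drive_tool(steps=[{"jaw":0.4,"tx":-0.005,"ty":0,"tz":0,"turn":0},{"jaw":0.4,"tx":-0.01,"ty":0,"tz":0,"turn":0},{"jaw":0.4,"tx":-0.013,"ty":0,"tz":0,"turn":0},{"jaw":0.4,"tx":-0.013,"ty":0,"tz":0,"turn":0}])

```text
t: 21.95
tool_pos: [0.5754, -0.283, 0.0459]
orientation: [-0.572, -3.086, 0.003]
force: [-11.5, -3.7, 8.3]
opening: 0.0606
```

```bash
python3 mv.py .575 -.2826 .046 68.8
```

```text
t 21.95 tcp [ 0.5754 -0.283   0.0459] yaw_y 68.98 q6 -1.74 F [-11.5  -3.7   8.3] open 0.0606
shift [ 0.0016  0.0009 -0.0005] turn 0.001 dist mm 0.6
```

>>> drive_tool(steps=[{"jaw":0.4,"tx":-0.005,"ty":0,"tz":0,"turn":0},{"jaw":0.4,"tx":-0.01,"ty":0,"tz":0,"turn":0},{"jaw":0.4,"tx":-0.01,"ty":0,"tz":0,"turn":0}])

```text
t: 22.25
tool_pos: [0.5771, -0.2837, 0.0455]
orientation: [-0.572, -3.084, 0.002]
force: [-16.0, -1.9, 11.9]
opening: 0.0598
```

```bash
python3 mv.py .575 -.2826 .046 68.8; python3 snap.py s20 scene; python3 -c "
import cv2
cv2.imwrite('pics/c20.png',cv2.resize(cv2.imread('pics/s20.png')[100:240,140:300],None,fx=4,fy=4,interpolation=2))"
```

```text
t 22.25 tcp [ 0.5771 -0.2837  0.0455] yaw_y 68.98 q6 -1.74 F [-16.   -1.9  11.9] open 0.0598
shift [ 0.0078  0.0009 -0.0015] turn 0.001 dist mm 2.4
```

View pics/c20.png

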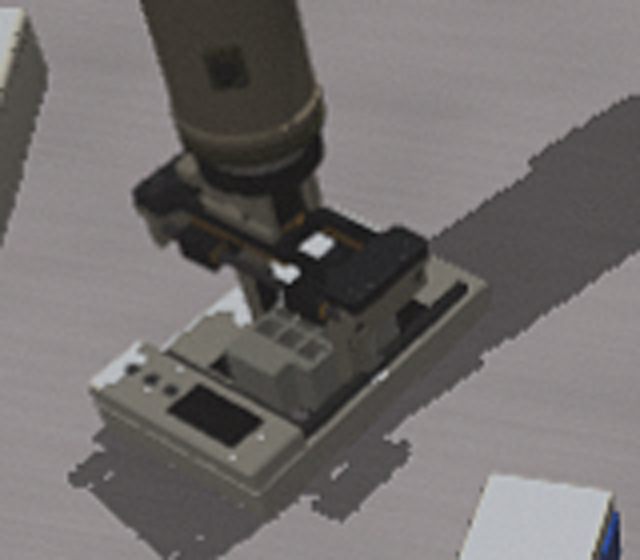

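Both fences push back (about 14 N in x). I'll release gently, rise and look.

>>> drive_tool(steps=[{"jaw":0.4,"tx":0,"ty":0,"tz":-0.01,"turn":0},{"jaw":1,"tx":0,"ty":0,"tz":-0.01,"turn":0},{"jaw":1,"tx":0,"ty":0,"tz":-0.01,"turn":0},{"jaw":1,"tx":0,"ty":0,"tz":-0.01,"turn":0},{"jaw":1,"tx":0,"ty":0,"tz":-0.01,"turn":0},{"jaw":1,"tx":0,"ty":0,"tz":-0.15,"turn":0},{"jaw":1,"tx":0,"ty":0,"tz":-0.3,"turn":0},{"jaw":1,"tx":-0.6,"ty":0,"tz":-0.6,"turn":0},{"jaw":1,"tx":-0.6,"ty":0,"tz":-0.6,"turn":0},{"jaw":1,"tx":-0.6,"ty":0,"tz":-0.6,"turn":0},{"jaw":1,"tx":-0.6,"ty":0,"tz":-0.6,"turn":0},{"jaw":1,"tx":-0.6,"ty":0,"tz":-0.6,"turn":0}])

```text
t: 23.5
tool_pos: [0.7501, -0.3476, 0.2266]
orientation: [0.57, 3.087, -0.001]
force: [-1.2, 0.5, -0.3]
opening: 0.093
```

```bash
python3 mv.py .575 -.2826 .046 68.8; python3 snap.py w21 wrist;python3 snap.py t21 top
```

```text
t 23.5 tcp [ 0.7501 -0.3476  0.2266] yaw_y 69.07 q6 -1.7 F [-1.2  0.5 -0.3] open 0.093
shift [ 0.6244 -0.0061  0.6003] turn 0.0015 dist mm 259.9
```

View pics/w21.png

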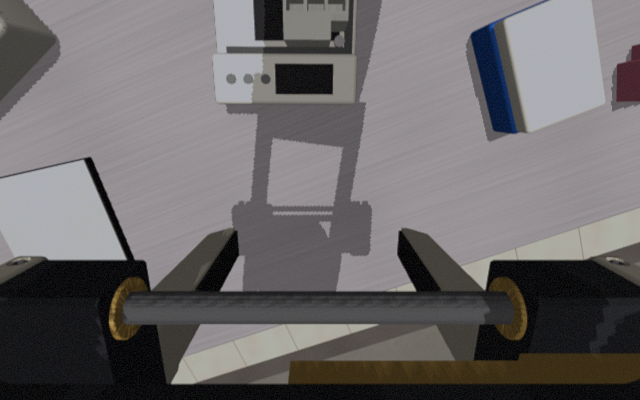

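View pics/t21.png

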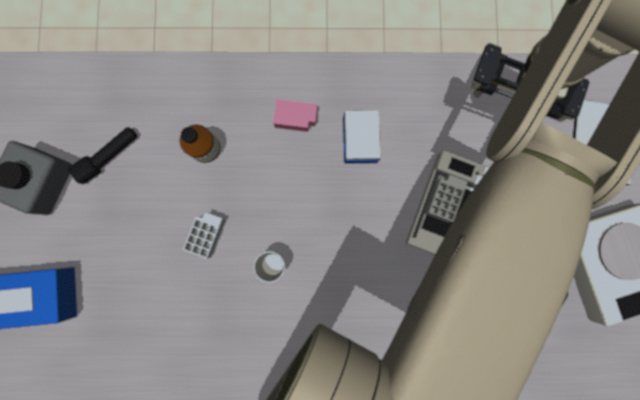

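The rack is at the edge of the wrist view (315,20), so I'll shift for a straight look.

>>> drive_tool(steps=[{"jaw":1,"tx":0.15,"ty":0,"tz":-0.1,"turn":0},{"jaw":1,"tx":0.3,"ty":0,"tz":-0.1,"turn":0},{"jaw":1,"tx":0.3,"ty":0,"tz":-0.1,"turn":0},{"jaw":1,"tx":0.3,"ty":0,"tz":-0.1,"turn":0},{"jaw":1,"tx":0.3,"ty":0,"tz":-0.1,"turn":0}])

```text
t: 24.1
tool_pos: [0.6644, -0.3152, 0.2565]
orientation: [0.571, 3.087, -0.001]
force: [0.9, 0.1, 0.6]
opening: 0.093
```

```bash
python3 mv.py .575 -.2826 .046 68.8; python3 snap.py w22 wrist; python3 rk.py w22 .074 220 0 420 230; python3 -c "
import cv2
cv2.imwrite('pics/c22.png',cv2.resize(cv2.imread('pics/w22.png')[0:200,220:440],None,fx=3,fy=3,interpolation=2))"
```

```text
t 24.1 tcp [ 0.6644 -0.3152  0.2565] yaw_y 69.04 q6 -1.72 F [0.9 0.1 0.6] open 0.093
shift [ 0.3189 -0.0048  0.701 ] turn 0.0013 dist mm 231.0
top z 0.0736
((0.5757026076316833, -0.2821437120437622), (0.059978336095809937, 0.09882412850856781), 68.8283462524414)
```

View pics/c22.png

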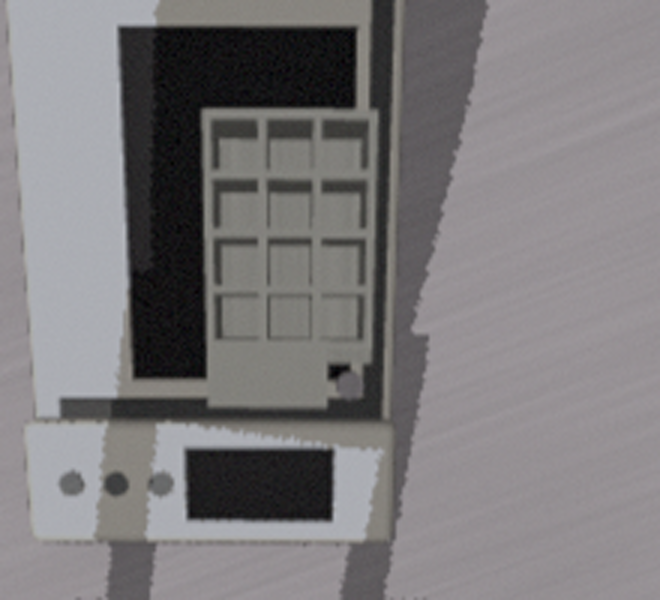

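Run:
```python
from h import *
p,d,c=load('w22.npz')
f=lambda x,y:(x/3+220-.33,y/3-.33)
post=toplane([f(349,384)],c,.038)[0][:2]
a=np.radians(-21.17);Rz=np.array([[np.cos(a),-np.sin(a)],[np.sin(a),np.cos(a)]])
print('post-rack',(Rz.T@(post-np.array([.5757,-.2821]))*1000).round(1),'expect 44.5 24.5', post)
# x fence inner edge at z .038 (crop y~398, left of rack), y fence inner edge (crop x~374, y 60)
for q in [(70,398),(190,398),(372,40),(362,105)]: print(q,(Rz.T@(toplane([f(*q)],c,.038)[0][:2]-np.array([.5757,-.2821]))*1000).round(1))
# rack edges at z .074
for q in [(210,405),(328,408),(370,362),(378,112),(202,112)]: print(q,(Rz.T@(toplane([f(*q)],c,.074)[0][:2]-np.array([.5757,-.2821]))*1000).round(1))
```

```text
post-rack [43.7 23.1] expect 44.5 24.5 [ 0.62477411 -0.27628637]
(70, 398) [ 49.6 -90.3]
(190, 398) [ 49.5 -41.4]
(372, 40) [-80.5  29.2]
(362, 105) [-58.8  26. ]
(210, 405) [ 49.1 -30.2]
(328, 408) [50.  13.4]
(370, 362) [33.4 28.6]
(378, 112) [-49.4  29.1]
(202, 112) [-49.2 -30.8]
```

Measured against the fences, the rack's end is at 49–50 mm (fence at 49.5) and its side at 29 (fence at 29). That is home to within about 1 mm. To be sure it is fully home, I'll nudge it gently with closed fingers along each axis.

Run:
```python
from mv import plan
import numpy as np
a=np.radians(-21.17);Rz=np.array([[np.cos(a),-np.sin(a)],[np.sin(a),np.cos(a)]]);h=np.array([.5755,-.2823])
for x,y,z in [(-.072,0,.12),(-.072,0,.052),(0,-.075,.052)]:
    t=h+Rz@[x,y]; print(t.round(4)); plan(t[0],t[1],z,68.83)
```

```text
[ 0.5084 -0.2563]
t 24.15 tcp [ 0.6648 -0.3154  0.2565] yaw_y 69.04 q6 -1.72 F [-0.1 -0.2  0. ] open 0.0928
shift [ 0.5589 -0.0024  0.4535] turn 0.0012 dist mm 215.9
[ 0.5084 -0.2563]
t 24.15 tcp [ 0.6648 -0.3154  0.2565] yaw_y 69.04 q6 -1.72 F [-0.1 -0.2  0. ] open 0.0928
shift [ 0.5595 -0.0023  0.6802] turn 0.0012 dist mm 264.2
[ 0.5484 -0.3522]
t 24.15 tcp [ 0.6648 -0.3154  0.2565] yaw_y 69.04 q6 -1.72 F [-0.1 -0.2  0. ] open 0.0928
shift [ 0.3204 -0.2532  0.6809] turn 0.0012 dist mm 238.2
```

>>> drive_tool(force=20, steps=[{"jaw":0,"tx":0.2,"ty":0,"tz":0.1,"turn":0},{"jaw":0,"tx":0.4,"ty":0,"tz":0.2,"turn":0},{"jaw":0,"tx":0.56,"ty":0,"tz":0.3,"turn":0},{"jaw":0,"tx":0.56,"ty":0,"tz":0.4,"turn":0},{"jaw":0,"tx":0.56,"ty":0,"tz":0.4,"turn":0},{"jaw":0,"tx":0.56,"ty":0,"tz":0.4,"turn":0},{"jaw":0,"tx":0.56,"ty":0,"tz":0.5,"turn":0},{"jaw":0,"tx":0.56,"ty":0,"tz":0.6,"turn":0},{"jaw":0,"tx":0.56,"ty":0,"tz":0.68,"turn":0},{"jaw":0,"tx":0.56,"ty":0,"tz":0.68,"turn":0},{"jaw":0,"tx":0.56,"ty":0,"tz":0.68,"turn":0}])

```text
t: 25.25
tool_pos: [0.5089, -0.256, 0.053]
orientation: [0.571, 3.087, -0.001]
force: [0.3, -0.3, 1.2]
opening: 0.0094
```

>>> drive_tool(steps=[{"jaw":0,"tx":-0.02,"ty":0,"tz":0,"turn":0},{"jaw":0,"tx":-0.03,"ty":0,"tz":0,"turn":0},{"jaw":0,"tx":-0.04,"ty":0,"tz":0,"turn":0},{"jaw":0,"tx":-0.045,"ty":0,"tz":0,"turn":0},{"jaw":0,"tx":-0.045,"ty":0,"tz":0,"turn":0}])

```text
t: 25.75
tool_pos: [0.5198, -0.2599, 0.0516]
orientation: [0.572, 3.089, -0.0]
force: [0.4, 0.9, -0.1]
opening: 0.0003
```

```bash
python3 mv.py .5755 -.2823 .052 68.83
```

```text
t 25.75 tcp [ 0.5198 -0.2599  0.0516] yaw_y 69.03 q6 -1.76 F [ 0.4  0.9 -0.1] open 0.0003
shift [-0.2001 -0.0034 -0.0014] turn 0.0011 dist mm 60.0
```

>>> drive_tool(steps=[{"jaw":0,"tx":-0.005,"ty":0,"tz":0,"turn":0},{"jaw":0,"tx":-0.008,"ty":0,"tz":0,"turn":0},{"jaw":0,"tx":-0.011,"ty":0,"tz":0,"turn":0},{"jaw":0,"tx":-0.013,"ty":0,"tz":0,"turn":0},{"jaw":0,"tx":-0.013,"ty":0,"tz":0,"turn":0}])

```text
t: 26.25
tool_pos: [0.5203, -0.26, 0.0508]
orientation: [-0.57, -3.083, -0.002]
force: [-15.0, 6.1, 12.0]
opening: 0.0002
```

```bash
python3 mv.py .5755 -.2823 .052 68.83
```

```text
t 26.25 tcp [ 0.5203 -0.26    0.0508] yaw_y 69.03 q6 -1.76 F [-15.    6.1  12. ] open 0.0002
shift [-0.1983 -0.0037 -0.0051] turn 0.0011 dist mm 59.5
```

It stops hard: 16 N while moving only 0.5 mm, so x is home. I'll back off and do the y side.

>>> drive_tool(steps=[{"jaw":0,"tx":0.03,"ty":0,"tz":0,"turn":0},{"jaw":0,"tx":0.06,"ty":0,"tz":0,"turn":0},{"jaw":0,"tx":0.06,"ty":0,"tz":-0.22,"turn":0},{"jaw":0,"tx":0.06,"ty":0,"tz":-0.3,"turn":0},{"jaw":0,"tx":0.06,"ty":0,"tz":-0.3,"turn":0},{"jaw":0,"tx":-0.1,"ty":-0.13,"tz":-0.3,"turn":0},{"jaw":0,"tx":-0.185,"ty":-0.254,"tz":-0.3,"turn":0},{"jaw":0,"tx":-0.185,"ty":-0.254,"tz":-0.3,"turn":0},{"jaw":0,"tx":-0.185,"ty":-0.254,"tz":-0.3,"turn":0},{"jaw":0,"tx":-0.185,"ty":-0.254,"tz":-0.15,"turn":0},{"jaw":0,"tx":-0.185,"ty":-0.254,"tz":-0.01,"turn":0},{"jaw":0,"tx":-0.185,"ty":-0.254,"tz":-0.01,"turn":0}])

```text
t: 27.45
tool_pos: [0.543, -0.3473, 0.0469]
orientation: [-0.568, -3.079, -0.009]
force: [-0.7, 0.5, -0.1]
opening: 0.0005
```

```bash
python3 mv.py .5755 -.2823 .052 68.83
```

```text
t 27.45 tcp [ 0.543  -0.3473  0.0469] yaw_y 69.08 q6 -1.85 F [-0.7  0.5 -0.1] open 0.0005
shift [-0.0237  0.241  -0.0165] turn 0.0014 dist mm 72.8
```

>>> drive_tool(steps=[{"jaw":0,"tx":-0.01,"ty":0.02,"tz":0,"turn":0},{"jaw":0,"tx":-0.01,"ty":0.04,"tz":0,"turn":0},{"jaw":0,"tx":-0.01,"ty":0.055,"tz":0,"turn":0},{"jaw":0,"tx":-0.01,"ty":0.065,"tz":0,"turn":0},{"jaw":0,"tx":-0.01,"ty":0.07,"tz":0,"turn":0},{"jaw":0,"tx":-0.01,"ty":0.075,"tz":0,"turn":0},{"jaw":0,"tx":-0.01,"ty":0.075,"tz":0,"turn":0}])

```text
t: 28.15
tool_pos: [0.5586, -0.3321, 0.0544]
orientation: [0.571, 3.089, -0.0]
force: [-0.2, 0.2, 0.1]
opening: 0.0003
```

```bash
python3 mv.py .5755 -.2823 .052 68.83
```

```text
t 28.15 tcp [ 0.5586 -0.3321  0.0544] yaw_y 69.04 q6 -1.82 F [-0.2  0.2  0.1] open 0.0003
shift [0.0069 0.175  0.008 ] turn 0.0012 dist mm 52.6
```

>>> drive_tool(steps=[{"jaw":0,"tx":0,"ty":0.006,"tz":0,"turn":0},{"jaw":0,"tx":0,"ty":0.012,"tz":0,"turn":0},{"jaw":0,"tx":0,"ty":0.017,"tz":0,"turn":0},{"jaw":0,"tx":0,"ty":0.017,"tz":0,"turn":0}])

```text
t: 28.55
tool_pos: [0.5604, -0.3272, 0.0541]
orientation: [-0.571, -3.089, -0.0]
force: [0.8, -0.2, 0.4]
opening: 0.0003
```

```bash
python3 mv.py .5755 -.2823 .052 68.83
```

```text
t 28.55 tcp [ 0.5604 -0.3272  0.0541] yaw_y 69.04 q6 -1.81 F [ 0.8 -0.2  0.4] open 0.0003
shift [0.0065 0.1578 0.0071] turn 0.0012 dist mm 47.4
```

>>> drive_tool(steps=[{"jaw":0,"tx":0,"ty":0.005,"tz":0,"turn":0},{"jaw":0,"tx":0,"ty":0.01,"tz":0,"turn":0},{"jaw":0,"tx":0,"ty":0.014,"tz":0,"turn":0},{"jaw":0,"tx":0,"ty":0.014,"tz":0,"turn":0}])

```text
t: 28.95
tool_pos: [0.5612, -0.3254, 0.0549]
orientation: [-0.573, -3.089, 0.005]
force: [-5.7, -7.3, 2.3]
opening: 0.0004
```

```bash
python3 mv.py .5755 -.2823 .052 68.83
```

```text
t 28.95 tcp [ 0.5612 -0.3254  0.0549] yaw_y 69.0 q6 -1.81 F [-5.7 -7.3  2.3] open 0.0004
shift [0.0071 0.1512 0.0091] turn 0.0009 dist mm 45.5
```

>>> drive_tool(steps=[{"jaw":0,"tx":0,"ty":0.004,"tz":0,"turn":0},{"jaw":0,"tx":0,"ty":0.007,"tz":0,"turn":0},{"jaw":0,"tx":0,"ty":0.007,"tz":0,"turn":0}])

```text
t: 29.25
tool_pos: [0.5614, -0.325, 0.0554]
orientation: [-0.574, -3.089, 0.008]
force: [-8.6, -10.9, 4.6]
opening: 0.0005
```

```bash
python3 mv.py .5755 -.2823 .052 68.83
```

```text
t 29.25 tcp [ 0.5614 -0.325   0.0554] yaw_y 68.96 q6 -1.8 F [ -8.6 -10.9   4.6] open 0.0005
shift [0.0074 0.1499 0.0106] turn 0.0007 dist mm 45.1
```

The y side also stops hard (about 13 N with 0.4 mm of motion). I'll retreat and take a final look.

>>> drive_tool(steps=[{"jaw":0,"tx":0,"ty":-0.04,"tz":0,"turn":0},{"jaw":0,"tx":0,"ty":-0.1,"tz":0,"turn":0},{"jaw":0,"tx":0,"ty":-0.1,"tz":0,"turn":0},{"jaw":0,"tx":0,"ty":-0.1,"tz":-0.3,"turn":0},{"jaw":0,"tx":0,"ty":-0.1,"tz":-0.6,"turn":0},{"jaw":0,"tx":-0.3,"ty":0,"tz":-0.67,"turn":0},{"jaw":0,"tx":-0.36,"ty":0.1,"tz":-0.67,"turn":0},{"jaw":0,"tx":-0.36,"ty":0.15,"tz":-0.67,"turn":0},{"jaw":0,"tx":-0.36,"ty":0.15,"tz":-0.67,"turn":0},{"jaw":0,"tx":-0.36,"ty":0.15,"tz":-0.67,"turn":0},{"jaw":0,"tx":-0.36,"ty":0.15,"tz":-0.67,"turn":0}])

```text
t: 30.35
tool_pos: [0.6792, -0.3181, 0.2541]
orientation: [-0.571, -3.088, -0.0]
force: [-0.3, -0.9, -0.5]
opening: 0.0004
```

```bash
python3 mv.py .575 -.2826 .046 68.8; python3 snap.py w30 wrist; python3 snap.py s30 scene; python3 rk.py w30 .074 220 0 420 230; python3 -c "
import cv2
a=cv2.resize(cv2.imread('pics/w30.png')[0:200,220:440],None,fx=2,fy=2,interpolation=2)
b=cv2.resize(cv2.imread('pics/s30.png')[90:310,:560],(440,173))
cv2.imwrite('pics/c30.png',cv2.vconcat([a,b]))"
```

```text
t 30.35 tcp [ 0.6792 -0.3181  0.2541] yaw_y 69.06 q6 -1.71 F [-0.3 -0.9 -0.5] open 0.0004
shift [ 0.3659 -0.0136  0.6941] turn 0.0015 dist mm 235.4
top z 0.0736
((0.575674831867218, -0.28229349851608276), (0.05996568500995636, 0.09889577329158783), 68.82611846923828)
```

View pics/c30.png

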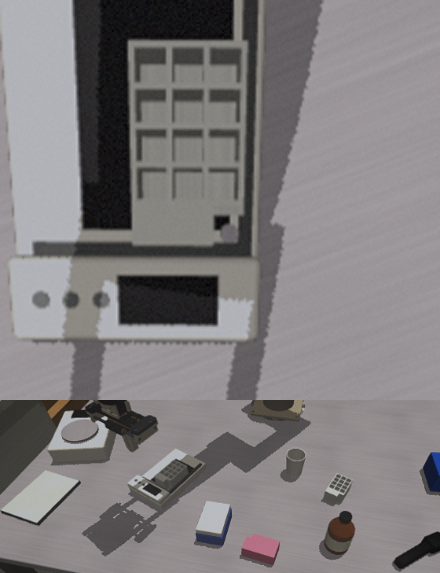

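The rack is against both fences with the key post in its notch (228,230). The other objects are where they were and the arm is clear.

```bash
python3 -c "
from plant import robot
print(robot.close_job())"
```

```text
the job is handed in; nothing more can be done
None
```

The upside-down rack now sits wells up on the reader deck, with its notch at the key post, against both fences and let go. The job was handed in at about 30 s of the 72 s limit.

**How:** I gripped the rack lightly near one end and tipped it over against the bench until it lay wells up. Then I regripped it at its centre, set it on the deck short of home and slid it against the y fence, then the end fence.

**Last checks:**
- **Home position:** With closed fingers I nudged the rack along each axis. It stopped hard both times, at about 16 N in x and 13 N in y, with under 1 mm of motion.
- **Final wrist view:** The rack's centre is at (0.5757, -0.2823), yaw -21.2°, top at z = 0.0736. That is within about 1 mm of the home position I worked out earlier.
- **Other objects:** In the final scene view the second rack, bottle, beaker and tip box look to be where they were. I judged this by eye and did not re-measure them.

**What disagreed:**
- The rack did not swing down at 10 N of grip, so I had to ease it to 3 N in stages.
- The post's offset from the rack measured 0.8 mm (x) and 1.4 mm (y) off nominal, which is within the 2 mm calibration error.

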